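Turn the long-handled stopper over and press it home in the flask

ROBOT

A 7-joint arm with a two-finger parallel gripper is mounted at the origin on the work surface. World frame = base frame: x ahead of the robot, y to its left, z up, the work surface at z = 0. Lengths are in m, angles in rad, forces in N, time in s.
With the tool pointing down it reaches from about 0.4 to 0.85 m from the base axis. Payload 10.4 kg.
Tool frame: the origin (TCP) lies between the finger pads; the fingertips stand manip.tip_extent ahead of it and the grasp point (between the pads) lies 6 mm ahead of it (manip.tip_extent is the distance from the TCP to the fingertips, in m); z points along the fingers, y is the line along which they close (so a half turn about z gives the same grasp; the last joint's range is limited). The gripper opens to 85 mm and grips with 20 to 120 N. Pads are 22 mm wide; open, the fingers measure 114 mm over their backs; the gripper's body (76 mm by 85 mm) begins 54 mm behind the grasp point. The pads swing forward as they close: fully open they stand 13 mm farther back than shut.
Start: joints at [-1.139, 0.332, -0.065, 1.46, 0.022, 1.35, -0.088], TCP at [0.275, 0.561, 0.256] pointing down, gripper open.
Joint ranges: [-2.6, 2.6], [-0.5, 2.12], [-1.47, 1.34], [0.16, 2.42], [-1.27, 4.41], [0.06, 2.06], [-2.6, 2.6]. Speed limits (rad/s): [2.22, 2.22, 2.79, 2.79, 3.14, 3.14, 3.14].

INTERFACE

Orientations are given as a unit quaternion [x, y, z, w].
In Python, from workcell import get_obs, optics, workorder, manip gives the robot as it stands.
- The arm moves only by the tool jog_arm, never from a script. Its argument "increments" is a list of rows, each a list of 7 numbers: the shift along the tool's x, y, z in m, then the turn, a rotation vector about the tool's x, y, z in rad, then the opening, from -1 (shut) to 1 (fully open). A call has 1 to 5 rows; each row is the pose to reach, as a shift and turn from the pose commanded when the call began, along the tool's axes at that moment; what a row does not reach only later rows make up. A row lasts 1/12 s, in which the tool goes at most 41.7 mm and 7.16 degrees, less where a joint would pass 70% of its speed; a pose out of reach is approached as far as the arm can. A call with a gripper value outside its range is refused whole. The fingers move at their own pace and stop on an object; "grip_force" is the grip in N (left out, the last holds). Time passes only in rows, so rows that repeat a pose let the fingers close. It gives the time, the measured TCP pose, the force, the opening and the grip force at its end, in the units of the state.
- get_obs(): the state, without advancing time (a new reading comes with each control period).
- optics.camera(name): name is "scene" or "top"; returns a dict with "color" (384x512x3 uint8, red, green, blue), "depth" (384x512 float32, m along the optical axis (not along the pixel's ray), 0 where there is no reading), "K" (3x3 intrinsics, pixels), "R" (3x3) and "t" (3): a world point X has camera coordinates R X + t. Camera axes: x right, y down, z forward; pixel columns grow to the right and rows downward; lengths in m; the calibration is good to about 2 mm. A picture is of the moment at which its call begins.
- workorder.hand_in(): hands the job in; it is judged then, once.
The state is a dict: "clock": time; "joint_pos": joint angles; "joint_velocities": joint speeds; "tau": joint torques, N m; "position": TCP position; "ee_rot": TCP orientation; "ft_force": force on the tool from outside, world axes, zero at the start; "torque": the same for the moment, N m; "grip_width": opening from 0.0 (shut) to 1.0 (fully open); "grasp_force": force on a finger pad.
Only numpy, scipy, OpenCV 4.12 (cv2) and the standard library are available. Lean on these libraries where they do the work, as an engineer would, in place of code of your own. Each camera call takes 0.05 s, during which the arm holds its last target. There are 200 camera calls.

TASK

The long-handled stopper is drying upside down, handle first, in the aluminium block. Pull it out, lay it across both V-posts of the rest and let go of it, then take it again the other way so that its white plug points down, set it in the flask's orange sleeve and gently press until sleeve and stopper are fully home, and leave it standing upright there. Leave the jar, the crucible and the dish where they are.

Things in the scene. Friction and masses are not known exactly. Their poses are not given: they have to be found in the camera images.
- stopper: Long-handled stopper, 186 mm long, about 0.13 kg (varies). Origin: centre of its handle's free end; own z runs from handle to plug. Blue round handle, 16 mm diameter, z 0 to 140 mm; blue collar, 44 mm diameter, z 140 to 146; white tapered plug, z 146 to 186. Balances at about z 95 mm. Starts plug up in the holder, the first 50 mm of its handle in the hole.
- stopper_collar (a point): Point on the stopper's axis at the plug-side face of its collar (own z 146 mm); axes as stopper. The plug is 30 mm in diameter here and 25 mm at its tip, 40 mm further on. This face lands on the lip of the flask's sleeve.
- holder: Fixed aluminium block 70 x 70 x 55 mm high with one upright round hole at its centre, 20 mm in diameter, 50 mm deep. Origin: centre of its underside, z up.
- rest: Fixed steel rest on a grey base 110 x 70 x 8 mm: two V-notched posts, 8 mm thick, at own x = +38 and -38 mm. The V's are in line along own x, open upward with 45 degree sides, about 40 mm wide at their top, about 67 mm above the bench. Origin: centre of its underside, z up.
- rest_mid (a point): Midway between the two V-posts, 60 mm above the bench: the axis of a handle lying in both V's passes here along own x (axes as rest). The plug may point to +x or -x.
- flask: Wide-necked glass flask fixed on a dark steel foot 116 mm in diameter; neck 50 mm in diameter, its rim 108 mm above the bench. Origin: centre of the underside, z up. In the neck sits an orange sleeve: lip 54 mm in diameter and 4 mm thick, tapered bore 32 mm in diameter at the mouth, 27 mm at 42 mm depth. It starts 6 to 12 mm proud of home (not measured).
- flask_seat (a point): Centre of the top of the sleeve's lip once fully home (lip down on the glass rim, a hard stop), on the neck's axis, 112 mm above the bench, z up. The collar's plug-side face must end here. The sleeve slides straight down against about 7 N of friction and stays where left; the stopper's weight does not move it. Over 40 N between stopper and flask is too rough.
- jar: Bystander: closed amber jar, 56 mm diameter, 65 mm high; origin at the centre of its underside.
- crucible: Bystander: white crucible, 48 mm diameter, 42 mm high; origin at the centre of its underside.
- dish: Bystander: white dish, 90 mm diameter, 30 mm high; origin at the centre of its underside.
There are look-alikes about, which are no part of the job. There is more than one size of the stopper; the job needs the middle-sized.

How it is judged:
By the outcome, as a careful person would: the job done as asked, in the order asked, and still so for the second after the job is handed in, with the robot touching nothing.
It also fails if it takes over 64 s, if anything falls off the work surface, if the arm or the gripper's body presses on something with over 40 N, if the wrist force passes 120 N, or if a joint passes its speed limit or range.

## Working session

There is one attempt and no reset: what is moved stays moved. The work goes in short steps, Python scripts to look and compute and a tool call to move; the robot and the scene stay as the last step left them, time stands still between calls to the robot, and variables do not carry over. Pictures are saved under pics/ and viewed, at most 10 in all, crops included, and the job is handed in when it is done.

Besides the shell and the picture viewer there is one more tool, called after "Call:" as name(argument=value, ...) on one line, values as JSON. jog_arm: Moves the arm, as the interface text tells. Its arguments: {"type":"object","properties":{"increments":{"type":"array"},"grip_force":{"type":"number"}},"required":["increments"]}

```bash
mkdir -p pics; ls; cat > h.py <<'E'
import numpy as np, cv2
from workcell import get_obs, optics, workorder, manip
def snap(n):
    c=optics.camera(n); np.savez(f'pics/{n}.npz',**c); return c
def pts(c):
    d=c['depth'];v,u=np.mgrid[:d.shape[0],:d.shape[1]]
    K=c['K'];P=np.stack([(u-K[0,2])/K[0,0]*d,(v-K[1,2])/K[1,1]*d,d],-1)
    W=(P-c['t'])@c['R']; W[d==0]=np.nan
    return W
E
python3 - <<'E'
from h import *
print(get_obs()); print({k:getattr(manip,k) for k in dir(manip) if k[0]!='_'})
for n in('scene','top'):
    c=snap(n); cv2.imwrite(f'pics/{n}0.png',cv2.resize(c['color'][:,:,::-1],(800,600)))
    print(c['K'],-c['R'].T@c['t'],c['R'])
E
```

```text
pics
{'clock': 0.0, 'joint_pos': array([-1.1386114 ,  0.33288118, -0.06470673,  1.46094032,  0.02159201,
        1.34991924, -0.08850842]), 'joint_velocities': array([ 0.00076001, -0.00071343,  0.00022922,  0.00118601, -0.00088984,
        0.00015896,  0.00110941]), 'tau': array([-1.52797606e-04, -6.25440502e+01,  4.89494484e-02, -3.91602087e+01,
        1.60936976e-02,  9.81323363e-03, -5.67918551e-05]), 'position': array([0.27438912, 0.56116189, 0.25551059]), 'ee_rot': array([ 2.25429460e-01,  9.74259222e-01, -7.13720858e-04, -1.35296039e-04]), 'ft_force': array([-0.26419755, -0.30172687,  0.05087053]), 'torque': array([ 0.01154767, -0.03234032,  0.05993212]), 'grasp_force': 0.0, 'grip_width': 1.0008307404065355}
{'MotionError': <class 'workcell.MotionError'>, 'tip_extent': 0.025}
[[443.59530998   0.         254.85922667]
 [  0.         443.59530998 193.03342607]
 [  0.           0.           1.        ]] [ 1.24953839 -0.17597592  0.787141  ] [[ 0.23708304  0.97147065 -0.00603388]
 [ 0.65093073 -0.16346117 -0.74132964]
 [-0.72116629  0.17182905 -0.67111397]]
[[447.88374914   0.         260.78216629]
 [  0.         447.88374914 191.79023676]
 [  0.           0.           1.        ]] [3.48922222e-01 1.04497167e-03 1.08457825e+00] [[ 0.05605378 -0.99842451  0.00254321]
 [-0.97458308 -0.05526828 -0.21710189]
 [ 0.21690041  0.00969081 -0.97614564]]
```

View pics/scene0.png

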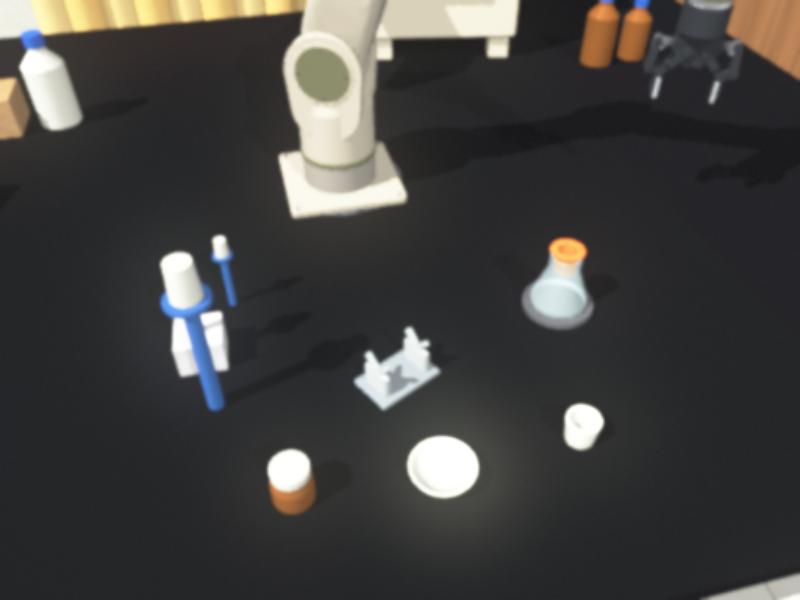

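View pics/top0.png

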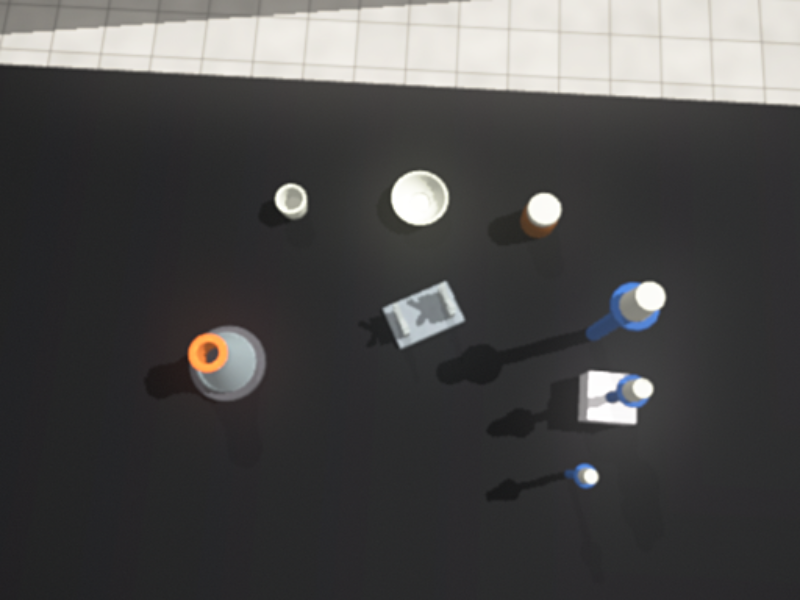

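The scene picture shows the flask at (565,270), the rest at (397,370), the jar at (292,480), the dish at (443,466), the crucible at (583,425) and the block at (200,343). In the top picture there are three stopper candidates: a large one standing free (640,300), one in the aluminium block (630,390) and a small one (587,476). The one in the block fits the description, being the middle size and in the holder. I'll confirm that with a crop and measure everything.

```bash
python3 - <<'E'
from h import *
C={n:dict(np.load(f'pics/{n}.npz')) for n in('scene','top')}
cv2.imwrite('pics/crop1.png',cv2.resize(C['top']['color'][160:330,340:450,::-1],None,fx=3.5,fy=3.5,interpolation=cv2.INTER_CUBIC))
# connected objects above table
for n,c in C.items():
    W=pts(c); m=((W[...,2]>.006)&(W[...,0]>.25)&(W[...,0]<.95)&(abs(W[...,1])<.45)).astype('uint8')
    k,l,s,_=cv2.connectedComponentsWithStats(m)
    for i in range(1,k):
        if s[i,4]<25: continue
        P=W[l==i]; zt=np.percentile(P[:,2],98); T=P[P[:,2]>zt-.006]
        print(n,s[i],'zmax %.3f'%zt,'top c',T.mean(0).round(4),'ext',np.ptp(T,0).round(3),'all',P.min(0).round(3),P.max(0).round(3))
    hsv=cv2.cvtColor(c['color'],cv2.COLOR_RGB2HSV)
    def grp(name,mask,lo,hi):
        k,l,s,_=cv2.connectedComponentsWithStats((mask&(W[...,2]>.01)).astype('uint8'))
        for i in range(1,k):
            if s[i,4]>15:
                P=W[l==i];print(n,name,s[i],'med',np.median(P,0).round(4),P.min(0).round(3),P.max(0).round(3))
    grp('blue',(hsv[...,0]>100)&(hsv[...,0]<125)&(hsv[...,1]>120),0,0)
    grp('orange',(hsv[...,0]<18)&(hsv[...,1]>150)&(hsv[...,2]>120),0,0)
E
```

```text
scene [136 152  15  43 271] zmax 0.135 top c [ 0.342  -0.2478  0.1332] ext [0.017 0.017 0.007] all [ 0.329 -0.262  0.008] [ 0.356 -0.233  0.136]
scene [ 334  154   45   56 1653] zmax 0.119 top c [0.4785 0.2791 0.1177] ext [0.053 0.052 0.008] all [0.424 0.222 0.006] [0.536 0.338 0.121]
scene [ 103  163   42   99 2379] zmax 0.266 top c [ 0.5587 -0.2848  0.2652] ext [0.037 0.035 0.008] all [ 0.415 -0.336  0.006] [ 0.589 -0.254  0.269]
scene [ 228  210   53   52 1123] zmax 0.065 top c [ 0.5707 -0.021   0.0631] ext [0.072 0.093 0.009] all [ 0.522 -0.079  0.006] [0.626 0.044 0.068]
scene [361 260  24  27 470] zmax 0.043 top c [0.738  0.2008 0.0403] ext [0.048 0.047 0.007] all [0.715 0.177 0.006] [0.763 0.224 0.044]
scene [ 261  281   44   38 1113] zmax 0.031 top c [ 0.7504 -0.0011  0.0284] ext [0.089 0.088 0.008] all [ 0.711 -0.046  0.006] [0.8   0.042 0.033]
scene [172 289  30  40 942] zmax 0.067 top c [ 0.7364 -0.1949  0.0645] ext [0.049 0.048 0.008] all [ 0.711 -0.223  0.006] [ 0.764 -0.167  0.069]
scene blue [406   0   9   5  35] med [-0.4166  0.8785  0.1466] [-0.433  0.869  0.137] [-0
[... 1639 characters left out ...]
237   47   36 1290] zmax 0.192 top c [ 0.4501 -0.2935  0.1904] ext [0.024 0.025 0.009] all [ 0.412 -0.329  0.006] [ 0.486 -0.257  0.194]
top [361 297  21  15 206] zmax 0.136 top c [ 0.3371 -0.2424  0.1335] ext [0.016 0.017 0.008] all [ 0.322 -0.256  0.006] [ 0.351 -0.228  0.138]
top blue [375 181  47  36 459] med [ 0.5449 -0.2706  0.207 ] [ 0.522 -0.311  0.01 ] [ 0.583 -0.249  0.213]
top blue [395 240  18  20  85] med [ 0.4427 -0.2881  0.151 ] [ 0.431 -0.31   0.147] [ 0.471 -0.275  0.155]
top blue [362 297  18  15  82] med [ 0.3378 -0.2375  0.104 ] [ 0.322 -0.254  0.012] [ 0.351 -0.228  0.11 ]
top orange [121 214  24  24 385] med [0.475  0.2916 0.1181] [0.448 0.259 0.011] [0.499 0.335 0.123]
```

View pics/crop1.png

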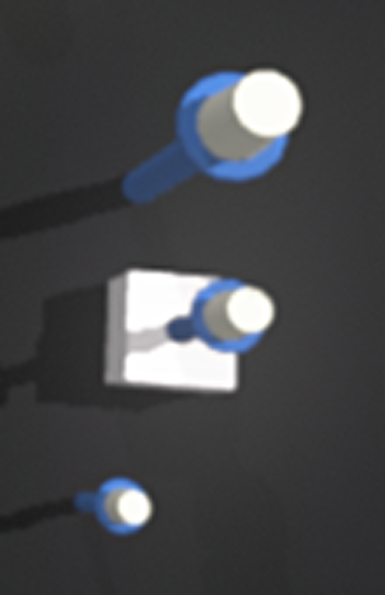

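The crop confirms it. The middle-sized stopper, crop (245,310), stands in the block with its plug top at z=0.191 (expected 5+186 mm). The free-standing ones top out at 0.268 and 0.136, so they are look-alikes. The cameras disagree by about 5 mm, so I'll settle that with the gripper in view. I'll move across now.

Call:
jog_arm(increments=[[-0.134,-0.142,-0.033,0,0,0,1],[-0.134,-0.142,-0.033,0,0,0,1],[-0.134,-0.142,-0.033,0,0,0,1],[-0.134,-0.142,-0.033,0,0,0,1],[-0.134,-0.142,-0.033,0,0,0,1]])

```text
clock: 0.52
position: [0.3336, 0.3718, 0.2896]
ee_rot: [0.226, 0.974, -0.0, 0.0]
ft_force: [0.6, 1.3, 0.4]
grip_width: 1.001
grasp_force: 0.0
```

```bash
cat >> h.py <<'E'
from scipy.spatial.transform import Rotation as Rot
def log():
    o=get_obs(); open('log.txt','a').write(' '.join(map(str,[*o['joint_pos'],*o['position'],*o['ee_rot']]))+'\n'); return o
def st():
    o=log(); R=Rot.from_quat(o['ee_rot']).as_matrix()
    print('t%.2f'%o['clock'],'p',o['position'].round(4),'R',R.round(3).tolist(),'q',o['joint_pos'].round(3),'F',o['ft_force'].round(1),'g',round(o['grip_width'],3),round(o['grasp_force'],1)); return o,R
def inc(p,R2=None):
    o=get_obs();R=Rot.from_quat(o['ee_rot']).as_matrix()
    d=R.T@(np.array(p)-o['position']); r=np.zeros(3) if R2 is None else Rot.from_matrix(R.T@R2).as_rotvec()
    print('inc',d.round(4),r.round(4),'len %.3f ang %.1f'%(np.linalg.norm(d),np.degrees(np.linalg.norm(r))))
E
python3 -c "
from h import *
st()"
```

```text
t0.52 p [0.3336 0.3718 0.2896] R [[-0.897, 0.441, 0.0], [0.441, 0.897, -0.0], [-0.0, -0.0, -1.0]] q [-9.530e-01  3.800e-02  2.300e-02  1.736e+00 -1.000e-03  1.368e+00
  1.830e-01] F [0.6 1.3 0.4] g 1.001 0.0
```

Call:
jog_arm(increments=[[-0.145,-0.163,-0.03,0,0,0,1],[-0.145,-0.163,-0.03,0,0,0,1],[-0.145,-0.163,-0.03,0,0,0,1],[-0.145,-0.163,-0.03,0,0,0,1],[-0.145,-0.163,-0.03,0,0,0,1]])

```text
clock: 0.93
position: [0.388, 0.1741, 0.3178]
ee_rot: [0.225, 0.974, 0.0, -0.0]
ft_force: [1.0, 0.0, 0.6]
grip_width: 1.001
grasp_force: 0.0
```

```bash
python3 -c "
from h import *
st()"
```

```text
t0.93 p [0.388  0.1741 0.3178] R [[-0.898, 0.439, -0.0], [0.439, 0.898, 0.0], [0.0, 0.0, -1.0]] q [-0.769 -0.158  0.214  1.857  0.033  1.439  0.554] F [1.  0.  0.6] g 1.001 0.0
```

Call:
jog_arm(increments=[[-0.145,-0.163,-0.03,0,0.5,0.3,1],[-0.145,-0.163,-0.03,0,0.5,0.3,1],[-0.145,-0.163,-0.03,0,0.5,0.3,1],[-0.145,-0.163,-0.03,0,0.5,0.3,1],[-0.145,-0.163,-0.03,0,0.5,0.3,1]])

```text
clock: 1.35
position: [0.4438, -0.0246, 0.3466]
ee_rot: [0.361, 0.899, 0.057, -0.242]
ft_force: [1.3, 0.3, 0.2]
grip_width: 1.0
grasp_force: 0.0
```

```bash
python3 - <<'E'
from h import *
st()
open('log.txt','a').write("-1.1386114 0.33288118 -0.06470673 1.46094032 0.02159201 1.34991924 -0.08850842 0.27438912 0.56116189 0.25551059 0.225429460 0.974259222 -0.000713720858 -0.000135296039\n")
D=np.loadtxt('log.txt')
from scipy.optimize import least_squares
import itertools
np.savez('x.npz',D=D)
def fk(q,p,s,off):
    T=np.eye(4)
    def tr(v):
        A=np.eye(4);A[:3,3]=v;return A
    def ro(ax,a):
        A=np.eye(4);A[:3,:3]=Rot.from_euler(ax,a).as_matrix();return A
    # p: h, L1x,L1z, L2x,L2z, L3x,L3z ,y-offsets
    T=tr([0,0,p[0]])@ro('z',s[0]*q[0]+off[0])@tr([p[7],p[8],0])@ro('y',q[1])@ro('z',s[1]*q[2])@tr([p[1],p[9],p[2]])@ro('y',q[3])@ro('z',s[2]*q[4])@tr([p[3],p[10],p[4]])@ro('y',q[5])@tr([p[5],0,p[6]])@ro('z',s[3]*q[6]+off[1])
    return T
best=[]
for s in itertools.product([1,-1],repeat=4):
    def f(x,w=.02):
        r=[]
        for row in D:
            T=fk(row[:7],x[:11],s,x[11:13]);r+=list(T[:3,3]-row[7:10])
            r+=list(.3*(Rot.from_matrix(T[:3,:3])*Rot.from_quat(row[10:14]).inv()).as_rotvec())
        return np.r_[r,.005*(x[:11]-x0[:11])]
    for b in (0,1.57,3.14,-1.57):
        x0=np.r_[.34,0,.4,0,.4,0,.25,0,0,0,0,0,b]
        o=least_squares(f,x0);best.append((o.cost,s,b,o.x))
best.sort(key=lambda t:t[0])
for b in best[:4]:print(b[0],b[1],b[2],b[3].round(4))
E
```

```text
t1.35 p [ 0.4438 -0.0246  0.3466] R [[-0.622, 0.677, -0.394], [0.622, 0.733, 0.277], [0.476, -0.072, -0.876]] q [-0.419  0.23   0.643  1.536 -0.329  1.888  1.022] F [1.3 0.3 0.2] g 1.0 0.0
2.607889593860683e-07 (-1, -1, -1, -1) 0 [ 2.7560e-01 -2.0000e-04  4.4600e-01  2.9300e-02  4.9880e-01  2.9000e-03
  3.0250e-01  9.0000e-04 -7.3000e-03 -3.1300e-02 -7.0000e-03  0.0000e+00
  1.5708e+00]
2.607889593860948e-07 (-1, -1, -1, -1) 1.57 [ 2.7560e-01 -2.0000e-04  4.4600e-01  2.9300e-02  4.9880e-01  2.9000e-03
  3.0250e-01  9.0000e-04 -7.3000e-03 -3.1300e-02 -7.0000e-03  0.0000e+00
  1.5708e+00]
2.6078895938615e-07 (-1, -1, -1, -1) 3.14 [ 2.7560e-01 -2.0000e-04  4.4600e-01  2.9300e-02  4.9880e-01  2.9000e-03
  3.0250e-01  9.0000e-04 -7.3000e-03 -3.1300e-02 -7.0000e-03  0.0000e+00
  1.5708e+00]
2.607889593872472e-07 (-1, -1, -1, -1) -1.57 [ 2.7560e-01 -2.0000e-04  4.4600e-01  2.9300e-02  4.9880e-01  2.9000e-03
  3.0250e-01  9.0000e-04 -7.3000e-03 -3.1300e-02 -7.0000e-03  0.0000e+00
  1.5708e+00]
```

```bash
cat > k.py <<'E'
from h import *
from scipy.optimize import least_squares
P=[ 2.7560e-01,-2.0000e-04,4.4600e-01,2.9300e-02,4.9880e-01,2.9000e-03,3.0250e-01,9.0000e-04,-7.3000e-03,-3.1300e-02,-7.0000e-03]
LO=np.array([-2.6,-.5,-1.47,.16,-1.27,.06,-2.6]);HI=np.array([2.6,2.12,1.34,2.42,4.41,2.06,2.6])
def chain(q):
    E=lambda a,x:Rot.from_euler(a,x).as_matrix()
    R=E('z',-q[0]);p=np.array([0,0,P[0]])+R@[P[7],P[8],0]
    R=R@E('y',q[1])@E('z',-q[2]);p=p+R@[P[1],P[9],P[2]];el=p
    R=R@E('y',q[3])@E('z',-q[4]);p=p+R@[P[3],P[10],P[4]];wr=p
    R=R@E('y',q[5]);p=p+R@[P[5],0,P[6]];return p,R@E('z',-q[6]+np.pi/2),el,wr
def ik(p,R,q0,reg=.01):
    def f(q):
        a,B,_,_=chain(q);return np.r_[a-p,.3*Rot.from_matrix(B.T@R).as_rotvec(),reg*.1*(q-q0)]
    o=least_squares(f,np.clip(q0,LO+.01,HI-.01),bounds=(LO,HI));a,B,e,w=chain(o.x)
    return o.x,np.linalg.norm(a-p)*1e3,np.degrees(np.linalg.norm(Rot.from_matrix(B.T@R).as_rotvec()))
def frame(d,x):
    d=np.array(d,float);d/=np.linalg.norm(d);x=np.array(x,float);x-=x@d*d;x/=np.linalg.norm(x);return np.c_[x,np.cross(d,x),d]
E
python3 - <<'E'
from k import *
for n in('scene','top'):
    c=dict(np.load(f'pics/{n}.npz'));W=pts(c)
    m=(abs(W[...,0]-.568)<.08)&(abs(W[...,1]+.016)<.08)&(W[...,2]>.004)&(W[...,2]<.012)
    r=cv2.minAreaRect(W[m][:,:2].astype('float32')*1000);print(n,m.sum(),r)
    m=(abs(W[...,0]-.45)<.06)&(abs(W[...,1]+.295)<.06)&(abs(W[...,2]-.055)<.005)
    print('holder',m.sum(),cv2.minAreaRect(W[m][:,:2].astype('float32')*1000))
    m=(abs(W[...,0]-.45)<.04)&(abs(W[...,1]+.295)<.03)&(W[...,2]>.185); print('tip',W[m].mean(0) if m.any() else 0, m.sum())
    m=np.hypot(W[...,0]-.476,W[...,1]-.283)<.05; m&=W[...,2]>.114
    print('lip',cv2.minEnclosingCircle(W[m][:,:2].astype('float32')*1000), np.median(W[m][:,2]))
    m=np.hypot(W[...,0]-.476,W[...,1]-.283)<.075; m&=(W[...,2]>.004)&(W[...,2]<.02)
    print('foot',cv2.minEnclosingCircle(W[m][:,:2].astype('float32')*1000), np.median(W[m][:,2]))
    m=(abs(W[...,0]-.6)<.25)&(abs(W[...,1])<.4); print('table z',np.median(W[m][:,2]))
q0=get_obs()['joint_pos']
S=np.array([.449,-.297,.10])
for ang in (-110,-90,-70,-50,-30):
  d=np.r_[np.cos(np.radians(ang)),np.sin(np.radians(ang)),0]
  for sx in (1,-1):
    R=frame(d,[0,0,sx]);qs=[ik(S-.006*d,R,q0+np.random.randn(7)*g,1e-3) for g in(0,.5,.5,.5,1,1)]
    q=min(qs,key=lambda t:t[1]+t[2]);_,_,e,w=chain(q[0]);print('stopper',ang,sx,q[0].round(2),q[1:],'el',e.round(2),'wr',w.round(2))
F=np.array([.476,.284,.158])
for ang in (-100,-75,-50,-25,0):
  d=np.r_[np.cos(np.radians(ang)),np.sin(np.radians(ang)),0]
  for sx in (1,-1):
    R=frame(d,[0,0,sx]);qs=[ik(F-.006*d,R,q0+np.random.randn(7)*g,1e-3) for g in(0,.5,.5,.5,1,1)]
    q=min(qs,key=lambda t:t[1]+t[2]);_,_,e,w=chain(q[0]);print('flask',ang,sx,q[0].round(2),q[1:],'el',e.round(2),'wr',w.round(2))
E
```

```text
scene 778 ((576.9583740234375, -20.648452758789062), (96.5559310913086, 110.6822509765625), 40.686614990234375)
holder 413 ((452.8228454589844, -299.48828125), (70.53465270996094, 73.78623962402344), 88.01493835449219)
tip 0 0
lip ((478.2437438964844, 280.02264404296875), 28.618133544921875) 0.11788128606323905
foot ((478.1934814453125, 279.51031494140625), 59.18892288208008) 0.01082654295952528
table z -0.00032757530249711593
top 1040 ((569.5137939453125, -14.396774291992188), (159.9385986328125, 152.415283203125), 1.6014657020568848)
holder 678 ((450.3680114746094, -294.12493896484375), (71.16826629638672, 70.0443115234375), 88.19135284423828)
tip [ 0.45005995 -0.29341764  0.19034114] 136
lip ((473.59674072265625, 284.40087890625), 26.78655242919922) 0.11887751208718109
foot ((476.1886291503906, 282.8508605957031), 73.59000396728516) 0.011920881809198692
table z 0.00022623538791944806
stopper -110 1 [-0.86  1.37  0.94  1.79  0.4   1.19  2.43] (np.float64(1.8720578374987915e-05), np.float64(4.855359984339644e-06)) el [0.3  0.31 0.39] wr [ 0.56 -0.01  0.1 ]
stopper -110 -1 [-1.04  1.
[... 2487 characters left out ...]
0.25] wr [0.28 0.52 0.16]
flask -25 1 [-1.33  0.68  0.06  2.11  1.41  1.59  1.92] (np.float64(1.937177156288177e-05), np.float64(7.1747151357927776e-06)) el [0.1  0.26 0.62] wr [0.2  0.42 0.16]
flask -25 -1 [-1.56  0.73  0.3   2.11  1.32  1.45 -1.21] (np.float64(6.369351744906523e-05), np.float64(2.3237448329291133e-05)) el [0.04 0.29 0.61] wr [0.2  0.42 0.16]
flask 0 1 [-2.49  1.91  1.16  2.35  0.01  0.08  2.6 ] (np.float64(7.543307017553881e-05), np.float64(3.121068859778577e-05)) el [-0.33  0.28  0.15] wr [0.17 0.29 0.16]
flask 0 -1 [-2.5   1.96  1.27  2.37 -1.22  0.13  0.74] (np.float64(9.258159145022517e-05), np.float64(2.7274749881660653e-05)) el [-0.33  0.27  0.13] wr [0.17 0.29 0.16]
```

```bash
python3 - <<'E'
from k import *
for n in('scene','top'):
    c=dict(np.load(f'pics/{n}.npz'));W=pts(c)
    m=(abs(W[...,0]-.57)<.08)&(abs(W[...,1]+.016)<.08)&(W[...,2]>.045)
    X=W[m]; _,l,ce=cv2.kmeans(X.astype('float32'),2,None,(3,100,1e-6),5,0)
    print(n,ce.round(4),ce.mean(0).round(4),'dist',np.linalg.norm(ce[0]-ce[1]),'ang',np.degrees(np.arctan2(*(ce[1]-ce[0])[[1,0]])))
    m=(abs(W[...,0]-.57)<.08)&(abs(W[...,1]+.016)<.08)&(W[...,2]>.003)
    k,l=cv2.connectedComponents(m.astype('uint8'));b=np.argmax(np.bincount(l.ravel())[1:])+1
    print(cv2.minAreaRect(W[l==b][:,:2].astype('float32')*1000))
def D(a): return np.r_[np.cos(np.radians(a)),np.sin(np.radians(a)),0]
up=[0,0,1];dn=[0,0,-1]
seq=[('pre0',[.434,-.17,.30],frame(D(-80),up)),('pre',[.434,-.19,.095],frame(D(-80),up)),('grasp',[.4515,-.291,.095],frame(D(-80),up)),('lift',[.4515,-.291,.2],frame(D(-80),up)),
('back',[.45,-.1,.32],frame(D(-80),up)),('roll',[.45,-.1,.32],None),('rolled',[.45,-.1,.32],frame(D(-80),dn)),('down',[.57,-.018,.2],frame(dn,D(114))),('lay',[.57,-.018,.066],frame(dn,D(114))),
('lift2',[.50,.1,.3],frame(dn,D(114))),('hor',[.43,.25,.35],frame(D(-62),dn)),('over',[.4755,.282,.26],frame(D(-62),dn)),('seat',[.4755,.282,.168],frame(D(-62),dn)),('ret',[.4755-.047,.282+.088,.168],frame(D(-62),dn))]
q=get_obs()['joint_pos'];p0,R0,_,_=chain(q)
for nm,p,R in seq:
    if R is None: R=R0@Rot.from_rotvec([0,0,np.pi/2]).as_matrix() # try sign
    rv=Rot.from_matrix(R0.T@R).as_rotvec();N=15;mx=0
    for i in range(1,N+1):
        pp=p0+(np.array(p)-p0)*i/N;RR=R0@Rot.from_rotvec(rv*i/N).as_matrix()
        q2,e1,e2=ik(pp,RR,q,.02);mx=max(mx,e1+e2);q=q2
    p0,R0=np.array(p),R;_,_,e,w=chain(q)
    print(nm,q.round(2),'maxerr %.1f'%mx,'wr',w.round(2),'el',e.round(2),'rv',rv.round(2))
E
```

```text
scene [[ 0.5864 -0.0539  0.0574]
 [ 0.5525  0.0139  0.0576]] [ 0.5694 -0.02    0.0575] dist 0.075812005 ang 116.55846
((570.3386840820312, -18.874801635742188), (74.61786651611328, 111.33131408691406), 26.45280647277832)
top [[ 0.5505  0.0215  0.0583]
 [ 0.584  -0.0467  0.0584]] [ 0.5672 -0.0126  0.0583] dist 0.075947404 ang -63.837296
((569.0455932617188, -11.980178833007812), (75.98194122314453, 112.48159790039062), 25.454505920410156)
pre0 [-1.29  0.44  0.86  2.28  1.14  1.47  2.21] maxerr 3.9 wr [0.38 0.13 0.3 ] el [0.07 0.16 0.69] rv [ 2.15  0.36 -1.32]
pre [-1.01  1.01  0.55  2.19  0.99  1.19  1.83] maxerr 0.0 wr [0.38 0.11 0.09] el [0.22 0.3  0.53] rv [0. 0. 0.]
grasp [-0.87  1.1   0.65  2.19  1.18  1.02  1.74] maxerr 0.0 wr [0.4  0.01 0.09] el [0.28 0.28 0.49] rv [0. 0. 0.]
lift [-0.98  0.85  0.83  2.28  1.23  1.05  1.92] maxerr 0.0 wr [0.4  0.01 0.2 ] el [0.2  0.25 0.59] rv [0. 0. 0.]
back [-1.42  0.5   0.91  2.17  1.02  1.53  2.31] maxerr 0.0 wr [0.4  0.2  0.32] el [0.05 0.19 0.68] rv [0. 0. 0.]
roll [-1.55  0.65  1.09  2.16  0.91  1.4   0.82] maxerr 0.0 wr [0.4  0.2  0.32]
[... 291 characters left out ...]
-0.19]
lay [-0.66  0.56  0.79  1.78 -0.47  1.    0.73] maxerr 0.0 wr [ 0.57 -0.02  0.37] el [0.19 0.11 0.66] rv [0. 0. 0.]
lift2 [-1.15  0.08  0.91  1.71 -0.06  1.39  0.19] maxerr 0.0 wr [0.5 0.1 0.6] el [ 0.03 -0.    0.72] rv [0. 0. 0.]
hor [-1.66  0.59  0.61  1.77  0.91  1.87 -0.7 ] maxerr 0.0 wr [0.29 0.52 0.35] el [0.01 0.24 0.66] rv [-0.05 -1.57 -0.05]
over [-1.53  0.82  0.55  1.64  0.85  1.77 -0.75] maxerr 0.0 wr [0.34 0.55 0.26] el [0.05 0.32 0.59] rv [0. 0. 0.]
seat [-1.49  0.98  0.49  1.6   0.78  1.71 -0.86] maxerr 0.0 wr [0.34 0.55 0.17] el [0.06 0.36 0.54] rv [0. 0. 0.]
ret [-1.55  1.03  0.45  1.43  0.73  1.87 -0.82] maxerr 0.0 wr [0.29 0.64 0.17] el [0.04 0.38 0.52] rv [0. 0. 0.]
```

```bash
cat >> k.py <<'E'
def D(a): return np.r_[np.cos(np.radians(a)),np.sin(np.radians(a)),0]
up=[0,0,1];dn=[0,0,-1]
E
python3 - <<'E'
from k import *
inc([.434,-.15,.30],frame(D(-80),dn))
E
```

```text
inc [-0.0941 -0.0951  0.0099] [ 0.3244 -1.9593  0.7077] len 0.134 ang 120.8
```

Call:
jog_arm(increments=[[-0.094,-0.095,0.01,0.081,-0.49,0.177,1],[-0.094,-0.095,0.01,0.081,-0.49,0.177,1],[-0.094,-0.095,0.01,0.081,-0.49,0.177,1],[-0.094,-0.095,0.01,0.081,-0.49,0.177,1],[-0.094,-0.095,0.01,0.081,-0.49,0.177,1]])

```text
clock: 1.77
position: [0.4333, -0.1497, 0.299]
ee_rot: [0.432, 0.897, -0.092, -0.031]
ft_force: [-0.3, 1.3, -0.3]
grip_width: 1.002
grasp_force: 0.0
```

Call:
jog_arm(increments=[[0,0,0,0.081,-0.49,0.177,1],[0,0,0,0.081,-0.49,0.177,1],[0,0,0,0.081,-0.49,0.177,1],[0,0,0,0.081,-0.49,0.177,1],[0,0,0,0.081,-0.49,0.177,1]])

```text
clock: 2.18
position: [0.4339, -0.1459, 0.299]
ee_rot: [0.469, 0.833, -0.232, 0.179]
ft_force: [0.9, -0.2, 0.3]
grip_width: 0.999
grasp_force: 0.0
```

Call:
jog_arm(increments=[[0,0,0,0.081,-0.49,0.177,1],[0,0,0,0.081,-0.49,0.177,1],[0,0,0,0.081,-0.49,0.177,1],[0,0,0,0.081,-0.49,0.177,1],[0,0,0,0.081,-0.49,0.177,1]])

```text
clock: 2.6
position: [0.4338, -0.1468, 0.2983]
ee_rot: [0.476, 0.711, -0.356, 0.376]
ft_force: [0.2, 0.7, -0.6]
grip_width: 1.0
grasp_force: 0.0
```

Call:
jog_arm(increments=[[0,0,0,0.081,-0.49,0.177,1],[0,0,0,0.081,-0.49,0.177,1],[0,0,0,0.081,-0.49,0.177,1],[0,0,0,0.081,-0.49,0.177,1],[0,0,0,0.081,-0.49,0.177,1]])

```text
clock: 3.02
position: [0.4341, -0.1474, 0.2981]
ee_rot: [0.45, 0.539, -0.456, 0.546]
ft_force: [-1.2, -1.1, -0.7]
grip_width: 1.0
grasp_force: 0.0
```

```bash
python3 - <<'E'
from k import *
o,R=st(); p,B,e,w=chain(o['joint_pos']); print(p.round(4),e.round(2),w.round(2))
inc([.434,-.19,.095],frame(D(-80),dn))
E
```

```text
t3.02 p [ 0.4341 -0.1474  0.2981] R [[0.002, 0.984, 0.179], [-0.013, 0.179, -0.984], [-1.0, -0.0, 0.013]] q [-0.691  0.274  0.179  2.248  1.273  1.74  -0.963] F [-1.2 -1.1 -0.7] g 1.0 0.0
[ 0.4423 -0.1525  0.3086] [0.11 0.04 0.71] [0.39 0.15 0.3 ]
inc [ 0.2036 -0.0078  0.0392] [0.0052 0.0132 0.    ] len 0.207 ang 0.8
```

Call:
jog_arm(increments=[[0.203,-0.008,0.02,0.005,0.013,0,1],[0.203,-0.008,0.02,0.005,0.013,0,1],[0.203,-0.008,0.02,0.005,0.013,0,1],[0.203,-0.008,0.02,0.005,0.013,0,1],[0.203,-0.008,0.02,0.005,0.013,0,1]])

```text
clock: 3.43
position: [0.4302, -0.1702, 0.0943]
ee_rot: [0.458, 0.543, -0.452, 0.539]
ft_force: [0.4, 0.5, 0.3]
grip_width: 1.002
grasp_force: 0.0
```

Call:
jog_arm(increments=[[0,0,0.018,0,0,0,1],[0,0,0.018,0,0,0,1]])

```text
clock: 3.6
position: [0.4325, -0.1903, 0.0949]
ee_rot: [0.455, 0.543, -0.455, 0.539]
ft_force: [0.6, -0.8, 1.7]
grip_width: 1.003
grasp_force: 0.0
```

```bash
python3 - <<'E'
from k import *
o,R=st()
p=o['position'];tip=p+.012*R[:,2]
for n in('scene','top'):
    c=snap(n);im=c['color'][:,:,::-1].copy()
    def pr(X):
        x=c['K']@(c['R']@X+c['t']);return x[:2]/x[2]
    for X in (p+.025*R[:,2],p+.13*R[:,2]):
        print(n,pr(X))
    u,v=pr(p+.05*R[:,2]).astype(int)
    cr=im[max(0,v-60):v+60,max(0,u-75):u+75];print('crop origin',max(0,u-75),max(0,v-60))
    cv2.imwrite(f'pics/g_{n}.png',cv2.resize(cr,None,fx=4,fy=4,interpolation=cv2.INTER_CUBIC))
a,b=[cv2.imread(f'pics/g_{n}.png') for n in('scene','top')]
h=min(a.shape[0],b.shape[0]);cv2.imwrite('pics/g1.png',cv2.resize(np.hstack([a[:h],b[:h]]),None,fx=.66,fy=.66))
E
```

```text
t3.60 p [ 0.4325 -0.1903  0.0949] R [[-0.005, 0.985, 0.17], [0.004, 0.17, -0.985], [-1.0, -0.004, -0.005]] q [-0.601  0.789  0.172  2.21   1.246  1.497 -1.386] F [ 0.6 -0.8  1.7] g 1.003 0.0
scene [158.71000192 189.03939519]
scene [113.71171728 201.58178123]
crop origin 73 131
top [360.08831315 256.1290869 ]
top [407.09861875 250.64385892]
crop origin 296 194
```

View pics/g1.png

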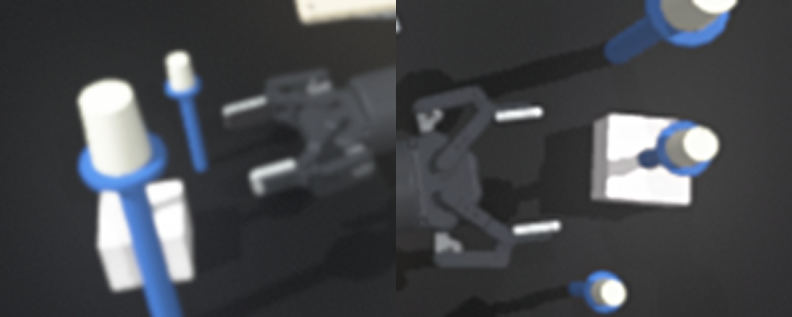

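The left panel (scene) and right panel (top) show the open fingers facing the block. In the right panel the pads are at (520,112) and (537,228), and the handle enters the hole at (648,160). I'll measure the offset of the pads from the tool axis to get each camera's bias.

```bash
python3 - <<'E'
from k import *
o,R=st();p=o['position']
for n in('scene','top'):
    c=dict(np.load(f'pics/{n}.npz'));W=pts(c);L=(W-p)@R  # tool coords
    br=c['color'].min(-1)>110
    for s in(1,-1):
        m=br&(abs(L[...,0])<.03)&(s*L[...,1]>.02)&(s*L[...,1]<.08)&(L[...,2]>-.04)&(L[...,2]<.04)
        print(n,s,m.sum(),'tool',np.median(L[m],0).round(4),L[m].min(0).round(3),L[m].max(0).round(3))
    # holder top & plug in tool coords
    m=(abs(W[...,0]-.45)<.06)&(abs(W[...,1]+.295)<.06)&(abs(W[...,2]-.055)<.005)
    ce=cv2.minAreaRect(W[m][:,:2].astype('float32')*1000)[0];print('holder tool',((np.r_[np.array(ce)/1e3,.055]-p)@R).round(4))
    m=(abs(W[...,0]-.45)<.04)&(abs(W[...,1]+.295)<.03)&(W[...,2]>.187)
    if m.any():print('plug top tool',((W[m].mean(0)-p)@R).round(4))
E
```

```text
t3.70 p [ 0.4335 -0.188   0.0966] R [[0.0, 0.985, 0.171], [0.008, 0.171, -0.985], [-1.0, 0.002, -0.007]] q [-0.603  0.782  0.17   2.209  1.244  1.499 -1.385] F [-0.3 -0.3  0.4] g 1.001 0.0
scene 1 83 tool [-0.0067  0.0474  0.0036] [-0.012  0.041 -0.022] [0.011 0.055 0.017]
scene -1 42 tool [-0.0086 -0.048  -0.0036] [-0.011 -0.06  -0.023] [-0.003 -0.042  0.016]
holder tool [0.0408 0.0002 0.1134]
top 1 67 tool [-0.0095  0.0441 -0.008 ] [-0.014  0.041 -0.026] [0.004 0.049 0.011]
top -1 68 tool [-0.0097 -0.049  -0.0097] [-0.015 -0.054 -0.027] [-0.003 -0.045  0.01 ]
holder tool [ 0.0408 -0.0014  0.1078]
plug top tool [-0.0946 -0.0015  0.1061]
```

Call:
jog_arm(increments=[[0,0.001,0.035,0,0,0,1],[0,0.001,0.07,0,0,0,1],[0,0.001,0.103,0,0,0,1],[0,0.001,0.103,0,0,0,1],[0,0.001,0.103,0,0,0,1]])

```text
clock: 4.12
position: [0.4523, -0.2898, 0.0971]
ee_rot: [0.459, 0.542, -0.452, 0.54]
ft_force: [0.6, -0.4, -0.7]
grip_width: 1.0
grasp_force: 0.0
```

Call:
jog_arm(increments=[[0,0,0,0,0,0,-1],[0,0,0,0,0,0,-1],[0,0,0,0,0,0,-1],[0,0,0,0,0,0,-1],[0,0,0,0,0,0,-1]], grip_force=40)

```text
clock: 4.53
position: [0.4529, -0.2882, 0.0958]
ee_rot: [0.457, 0.543, -0.452, 0.54]
ft_force: [0.1, 0.4, -0.6]
grip_width: 0.297
grasp_force: 0.0
```

Call:
jog_arm(increments=[[0,0,0,0,0,0,-1],[0,0,0,0,0,0,-1],[0,0,0,0,0,0,-1]])

```text
clock: 4.78
position: [0.4527, -0.2887, 0.0957]
ee_rot: [0.457, 0.543, -0.452, 0.54]
ft_force: [0.8, 0.1, 0.2]
grip_width: 0.173
grasp_force: 38.9
```

```bash
python3 - <<'E'
from k import *
o,R=st();print(o['torque'])
inc([.4529,-.30,.21],frame(D(-80),dn))
E
```

```text
t4.78 p [ 0.4527 -0.2887  0.0957] R [[0.001, 0.985, 0.173], [0.009, 0.173, -0.985], [-1.0, 0.003, -0.009]] q [-0.47   0.809  0.295  2.216  1.449  1.366 -1.413] F [0.8 0.1 0.2] g 0.173 38.9
[1.16978646 0.15042869 0.11707818]
inc [-0.1144 -0.0014  0.0102] [-0.0009 -0.0087 -0.0027] len 0.115 ang 0.5
```

Call:
jog_arm(increments=[[-0.02,0,0,0,0,0,-1],[-0.04,0,0,0,0,0,-1],[-0.065,0,-0.001,0,0,0,-1],[-0.09,0,-0.001,0,0,0,-1],[-0.12,0,-0.001,0,0,0,-1]])

```text
clock: 5.2
position: [0.4518, -0.289, 0.2162]
ee_rot: [0.457, 0.544, -0.453, 0.539]
ft_force: [1.7, 0.5, -0.8]
grip_width: 0.169
grasp_force: 39.0
```

```bash
python3 - <<'E'
from k import *
o,R=st();print(o['torque'])
inc([.50,-.1,.30],frame(D(-75),dn))
inc([.57,-.0144,.20],frame(dn,D(115.4)))
E
```

```text
t5.20 p [ 0.4518 -0.289   0.2162] R [[-0.001, 0.985, 0.172], [0.009, 0.172, -0.985], [-1.0, 0.001, -0.009]] q [-0.521  0.469  0.368  2.29   1.486  1.42  -1.154] F [ 1.7  0.5 -0.8] g 0.169 39.0
[1.29827547 0.22148286 0.05155682]
inc [-0.0822  0.0801 -0.1786] [-0.0885 -0.0089 -0.0013] len 0.212 ang 5.1
inc [ 0.0186  0.1637 -0.2499] [-0.21    1.5516 -0.2134] len 0.299 ang 90.5
```

Call:
jog_arm(increments=[[-0.082,0.08,-0.178,0,0,0,-1],[-0.082,0.08,-0.178,0,0,0,-1],[-0.082,0.08,-0.178,0,0,0,-1],[-0.082,0.08,-0.178,0,0,0,-1],[-0.082,0.08,-0.178,0,0,0,-1]])

```text
clock: 5.62
position: [0.4992, -0.1019, 0.299]
ee_rot: [0.458, 0.543, -0.452, 0.539]
ft_force: [1.8, 0.1, -1.1]
grip_width: 0.172
grasp_force: 39.1
```

```bash
python3 - <<'E'
from k import *
o,R=st()
inc([.57,-.0144,.22],frame(dn,D(115.4)))
E
```

```text
t5.62 p [ 0.4992 -0.1019  0.299 ] R [[0.001, 0.985, 0.172], [0.01, 0.172, -0.985], [-1.0, 0.002, -0.01]] q [-0.746  0.396  0.236  2.053  1.235  1.724 -0.882] F [ 1.8  0.1 -1.1] g 0.172 39.1
inc [ 0.0799  0.0846 -0.0733] [-0.2094  1.5511 -0.215 ] len 0.138 ang 90.5
```

Call:
jog_arm(increments=[[0.02,0.085,-0.073,-0.07,0.517,-0.072,-1],[0.02,0.085,-0.073,-0.07,0.517,-0.072,-1],[0.02,0.085,-0.073,-0.07,0.517,-0.072,-1],[0.02,0.085,-0.073,-0.07,0.517,-0.072,-1],[0.02,0.085,-0.073,-0.07,0.517,-0.072,-1]])

```text
clock: 6.03
position: [0.572, -0.0165, 0.2814]
ee_rot: [0.521, 0.695, -0.317, 0.381]
ft_force: [0.3, -1.2, 0.3]
grip_width: 0.167
grasp_force: 39.3
```

Call:
jog_arm(increments=[[0,0,0,-0.07,0.517,-0.072,-1],[0,0,0,-0.07,0.517,-0.072,-1],[0,0,0,-0.07,0.517,-0.072,-1],[0,0,0,-0.07,0.517,-0.072,-1],[0,0,0,-0.07,0.517,-0.072,-1]])

```text
clock: 6.45
position: [0.5701, -0.0212, 0.2806]
ee_rot: [0.549, 0.796, -0.165, 0.196]
ft_force: [-0.9, -1.2, -0.9]
grip_width: 0.171
grasp_force: 39.3
```

Call:
jog_arm(increments=[[0,0,0,-0.07,0.517,-0.072,-1],[0,0,0,-0.07,0.517,-0.072,-1],[0,0,0,-0.07,0.517,-0.072,-1],[0,0,0,-0.07,0.517,-0.072,-1],[0,0,0,-0.07,0.517,-0.072,-1]])

```text
clock: 6.87
position: [0.5693, -0.0218, 0.2782]
ee_rot: [0.537, 0.844, -0.0, -0.003]
ft_force: [0.5, -1.7, -0.8]
grip_width: 0.17
grasp_force: 39.2
```

```bash
python3 - <<'E'
from k import *
o,R=st()
inc([.57,-.0144,.12],frame(dn,D(115.4)))
for n in('scene','top'):
    c=snap(n);im=c['color'][:,:,::-1]
    x=c['K']@(c['R']@np.array([.57,-.0144,.15])+c['t']);u,v=(x[:2]/x[2]).astype(int)
    cv2.imwrite(f'pics/r_{n}.png',cv2.resize(im[v-60:v+60,u-65:u+65],None,fx=3,fy=3,interpolation=cv2.INTER_CUBIC))
cv2.imwrite('pics/r1.png',np.hstack([cv2.imread(f'pics/r_{n}.png') for n in('scene','top')]))
# handle line from scene blue points
    
c=dict(np.load('pics/scene.npz'));W=pts(c);hsv=cv2.cvtColor(c['color'],cv2.COLOR_RGB2HSV)
b=(hsv[...,0]>100)&(hsv[...,0]<125)&(hsv[...,1]>120)&(np.linalg.norm(W-o['position'],axis=-1)<.13)
L=(W[b]-o['position'])@R; print(b.sum(),L.min(0),L.max(0)); 
h=L[abs(L[:,1])<.012]; print('slope z vs x',np.polyfit(h[:,0],h[:,2],1),'y vs x',np.polyfit(h[:,0],h[:,1],1))
E
```

```text
t6.87 p [ 0.5693 -0.0218  0.2782] R [[-0.423, 0.906, -0.005], [0.906, 0.423, 0.003], [0.005, -0.003, -1.0]] q [-0.234  0.199  0.226  1.588 -0.048  1.364  0.434] F [ 0.5 -1.7 -0.8] g 0.17 39.2
inc [0.0057 0.0043 0.1582] [-0.003  -0.0047 -0.0063] len 0.158 ang 0.5
351 [-0.05979012 -0.01739304 -0.06094019] [0.08761049 0.06216473 0.02310338]
slope z vs x [0.0561406  0.00237204] y vs x [0.00605085 0.00361136]
```

View pics/r1.png

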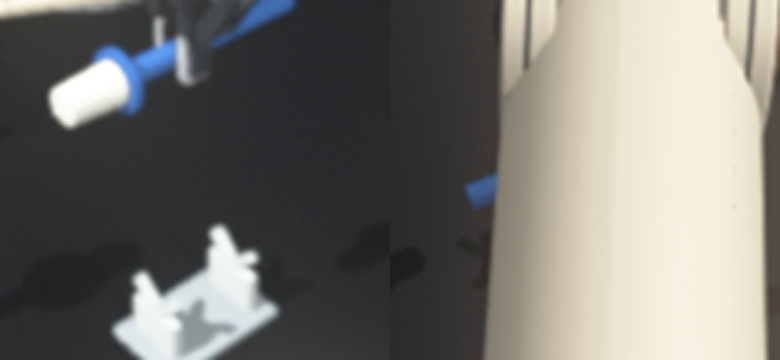

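The left panel shows the stopper held level over the rest, with the plug at (90,95), the collar at (118,80) and the posts at (150,305) and (230,265). The right panel is blocked by the arm. I'll lower it.

Call:
jog_arm(increments=[[0.006,0.0045,0.16,-0.003,-0.005,-0.006,-1],[0.006,0.0045,0.16,-0.003,-0.005,-0.006,-1],[0.006,0.0045,0.16,-0.003,-0.005,-0.006,-1],[0.006,0.0045,0.16,-0.003,-0.005,-0.006,-1],[0.006,0.0045,0.16,-0.003,-0.005,-0.006,-1]])

```text
clock: 7.38
position: [0.5662, -0.0085, 0.1109]
ee_rot: [0.53, 0.848, -0.006, -0.002]
ft_force: [-1.8, -0.2, -2.0]
grip_width: 0.17
grasp_force: 39.3
```

```bash
python3 - <<'E'
from k import *
o,R=st();p=o['position']
inc([.57,-.0144,.066],frame(dn,D(115.4)))
c=snap('scene');W=pts(c);hsv=cv2.cvtColor(c['color'],cv2.COLOR_RGB2HSV)
b=(hsv[...,0]>100)&(hsv[...,0]<125)&(hsv[...,1]>120)
L=(W-p)@R
h=b&(abs(L[...,1])<.02)&(L[...,0]>-.04)&(L[...,0]<.1)&(abs(L[...,2])<.03)
H=L[h];print('handle',h.sum(),H.min(0).round(3),H.max(0).round(3),np.polyfit(H[:,0],H[:,2],1).round(4),np.polyfit(H[:,0],H[:,1],1).round(4))
m=(abs(W[...,0]-.57)<.06)&(abs(W[...,1]+.016)<.06)&(W[...,2]>.045)&(W[...,2]<.075)&~b
_,l,ce=cv2.kmeans(L[m].astype('float32'),2,None,(3,100,1e-6),5,0);print('posts tool',m.sum(),ce.round(4))
E
```

```text
t7.38 p [ 0.5662 -0.0085  0.1109] R [[-0.438, 0.899, -0.009], [0.899, 0.438, -0.007], [-0.003, -0.012, -1.0]] q [-0.237  0.336  0.198  1.787 -0.068  1.035  0.439] F [-1.8 -0.2 -2. ] g 0.17 39.3
inc [-0.0069  0.0014  0.0449] [-0.0116  0.0027  0.0096] len 0.045 ang 0.9
handle 135 [-0.04  -0.008 -0.002] [0.087 0.009 0.012] [0.0087 0.0033] [-0.0119  0.0028]
posts tool 117 [[-0.0496  0.0036  0.056 ]
 [ 0.0264  0.0056  0.0562]]
```

Call:
jog_arm(increments=[[-0.008,0.0015,0.02,-0.01,0.003,0.01,-1],[-0.008,0.0015,0.033,-0.01,0.003,0.01,-1],[-0.008,0.0015,0.036,-0.01,0.003,0.01,-1],[-0.008,0.0015,0.039,-0.01,0.003,0.01,-1],[-0.008,0.0015,0.041,-0.01,0.003,0.01,-1]])

```text
clock: 7.85
position: [0.5781, -0.0159, 0.0799]
ee_rot: [0.535, 0.845, 0.005, 0.006]
ft_force: [0.3, -0.6, -1.0]
grip_width: 0.171
grasp_force: 39.3
```

Call:
jog_arm(increments=[[0,0,0.001,0,0,0,-1],[0,0,0.002,0,0,0,-1],[0,0,0.002,0,0,0,-1]])

```text
clock: 8.1
position: [0.5776, -0.0163, 0.0767]
ee_rot: [0.535, 0.845, 0.005, 0.005]
ft_force: [0.2, 0.0, -2.0]
grip_width: 0.168
grasp_force: 39.3
```

```bash
python3 - <<'E'
from k import *
o,R=st();p=o['position']
inc([.57,-.0144,.066],frame(dn,D(115.4)))
c=snap('scene');im=c['color'][:,:,::-1]
x=c['K']@(c['R']@np.array([.57,-.0144,.06])+c['t']);u,v=(x[:2]/x[2]).astype(int)
cv2.imwrite(f'pics/r2.png',cv2.resize(im[v-50:v+50,u-65:u+65],None,fx=5,fy=5,interpolation=cv2.INTER_CUBIC))
E
```

```text
t8.10 p [ 0.5776 -0.0163  0.0767] R [[-0.427, 0.904, 0.014], [0.904, 0.427, 0.003], [-0.003, 0.014, -1.0]] q [-0.214  0.388  0.197  1.8   -0.094  0.948  0.463] F [ 0.2  0.  -2. ] g 0.168 39.3
inc [ 0.0049 -0.0062  0.0106] [ 0.0136  0.0034 -0.0023] len 0.013 ang 0.8
```

View pics/r2.png

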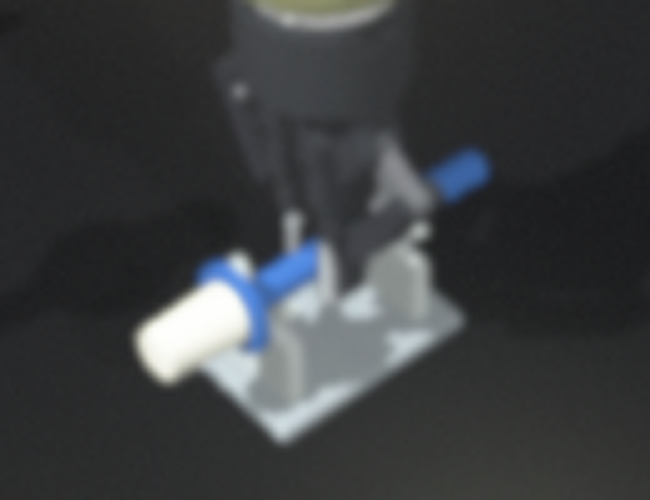

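The picture shows the stopper just above the Vs. The collar at (235,300) is close to the front post at (280,355), and the handle end is at (470,175). I'll measure the relative offset before settling it.

```bash
python3 - <<'E'
from k import *
o,R=st();p=o['position']
Rn=frame(dn,D(115.4))
c=dict(np.load('pics/scene.npz'));c0=c
W=pts(c);hsv=cv2.cvtColor(c['color'],cv2.COLOR_RGB2HSV)
b=(hsv[...,0]>100)&(hsv[...,0]<125)&(hsv[...,1]>120)
L=(W-np.array([.57,-.0186,.06]))@Rn   # rest frame (x=tool x), scene-biased centre
near=(abs(L[...,0])<.16)&(abs(L[...,1])<.03)
h=b&near&(abs(L[...,2])<.05)
H=L[h];
for a,bb in((-.08,-.03),(-.03,0),(0,.05),(.05,.12)):
    s=H[(H[:,0]>a)&(H[:,0]<bb)]
    if len(s):print('blue x',a,bb,len(s),s.mean(0).round(4),s.min(0).round(4),s.max(0).round(4))
w=(c['color'].min(-1)>150)&near&(L[...,2]<0.03)&(L[...,0]<-.05);print('plug',w.sum(),L[w].min(0).round(3),L[w].max(0).round(3))
E
```

```text
t8.15 p [ 0.5775 -0.0163  0.0767] R [[-0.427, 0.904, 0.014], [0.904, 0.427, 0.003], [-0.003, 0.013, -1.0]] q [-0.214  0.388  0.197  1.8   -0.094  0.948  0.463] F [ 1.  -0.9 -1.4] g 0.17 39.3
blue x -0.08 -0.03 93 [-0.048   0.0128 -0.019 ] [-0.061  -0.0104 -0.0332] [-0.0302  0.0295 -0.0074]
blue x -0.03 0 39 [-0.02    0.0092 -0.0146] [-0.0289 -0.0006 -0.0171] [-0.0061  0.0154 -0.0107]
blue x 0.05 0.12 63 [ 0.0733  0.0101 -0.0124] [ 0.0616  0.001  -0.0178] [ 0.0862  0.0158 -0.002 ]
plug 643 [-0.101 -0.01  -0.383] [-0.05  0.03  0.01]
```

Call:
jog_arm(increments=[[0,-0.007,0,0.013,0.003,0,-1],[0,-0.007,0.003,0.013,0.003,0,-1],[0,-0.007,0.006,0.013,0.003,0,-1],[0,-0.007,0.008,0.013,0.003,0,-1],[0,-0.007,0.008,0.013,0.003,0,-1]])

```text
clock: 8.57
position: [0.5716, -0.0193, 0.0683]
ee_rot: [0.535, 0.845, 0.0, 0.0]
ft_force: [0.2, -1.6, 2.4]
grip_width: 0.17
grasp_force: 40.6
```

```bash
python3 - <<'E'
from k import *
o,R=st()
inc([.57,-.0144,.066],frame(dn,D(115.4)))
E
```

```text
t8.57 p [ 0.5716 -0.0193  0.0683] R [[-0.427, 0.904, 0.001], [0.904, 0.427, -0.0], [-0.001, 0.001, -1.0]] q [-0.211  0.396  0.197  1.81  -0.093  0.943  0.467] F [ 0.2 -1.6  2.4] g 0.17 40.6
inc [0.0051 0.0007 0.0023] [ 0.0008  0.0006 -0.0021] len 0.006 ang 0.1
```

Call:
jog_arm(increments=[[0,0,0.0008,0,0,0,-1],[0,0,0.0008,0,0,0,-1],[0,0,0.0008,0,0,0,0.3],[0,0,0.0008,0,0,0,0.3],[0,0,0.0008,0,0,0,0.3]])

```text
clock: 8.98
position: [0.571, -0.0193, 0.067]
ee_rot: [0.535, 0.845, -0.0, -0.0]
ft_force: [-0.1, 0.2, -0.8]
grip_width: 0.592
grasp_force: 0.0
```

Call:
jog_arm(increments=[[0,0,0,0,0,0,0.6],[0,0,0,0,0,0,0.6],[0,0,-0.02,0,0,0,0.6],[0,0,-0.05,0,0,0,0.6],[0,0,-0.08,0,0,0,0.6]])

```text
clock: 9.4
position: [0.5703, -0.0194, 0.1474]
ee_rot: [0.535, 0.845, -0.001, -0.001]
ft_force: [1.4, 0.3, 1.0]
grip_width: 0.803
grasp_force: 0.0
```

Call:
jog_arm(increments=[[0,0,0,0,0,0,0.6],[0,0,0,0,0,0,0.6],[0,0,0,0,0,0,0.6]])

```text
clock: 9.65
position: [0.5708, -0.0193, 0.1468]
ee_rot: [0.535, 0.845, -0.0, -0.0]
ft_force: [0.4, -0.1, -0.9]
grip_width: 0.798
grasp_force: 0.0
```

```bash
python3 - <<'E'
from k import *
o,R=st();p=o['position'];Rn=frame(dn,D(115.4))
c=snap('scene');W=pts(c);hsv=cv2.cvtColor(c['color'],cv2.COLOR_RGB2HSV)
b=(hsv[...,0]>100)&(hsv[...,0]<125)&(hsv[...,1]>120)
L=(W-np.array([.57,-.0186,.06]))@Rn
H=L[b&(abs(L[...,0])<.16)&(abs(L[...,1])<.03)&(abs(L[...,2])<.05)]
for a,bb in((-.08,-.035),(-.03,0),(0,.05),(.05,.12)):
    s=H[(H[:,0]>a)&(H[:,0]<bb)]
    if len(s):print('blue x',a,bb,len(s),s.mean(0).round(4),s.min(0).round(4),s.max(0).round(4))
im=c['color'][:,:,::-1]
x=c['K']@(c['R']@np.array([.57,-.0144,.06])+c['t']);u,v=(x[:2]/x[2]).astype(int)
cv2.imwrite(f'pics/r3.png',cv2.resize(im[v-50:v+50,u-65:u+65],None,fx=4,fy=4,interpolation=cv2.INTER_CUBIC))
E
```

```text
t9.65 p [ 0.5708 -0.0193  0.1468] R [[-0.427, 0.904, -0.0], [0.904, 0.427, -0.0], [0.0, -0.0, -1.0]] q [-0.224  0.3    0.21   1.751 -0.069  1.098  0.449] F [ 0.4 -0.1 -0.9] g 0.798 0.0
blue x -0.08 -0.035 74 [-0.0522  0.0075 -0.011 ] [-0.0607 -0.0168 -0.0232] [-0.0352  0.0243  0.0066]
blue x -0.03 0 69 [-0.0158  0.0035 -0.006 ] [-0.03   -0.005  -0.0115] [-0.0005  0.0089 -0.0013]
blue x 0 0.05 104 [ 0.0249  0.0025 -0.0058] [ 0.0008 -0.0065 -0.0107] [0.0496 0.0083 0.0008]
blue x 0.05 0.12 87 [ 0.0671  0.0021 -0.0047] [ 0.0501 -0.0075 -0.0103] [0.0854 0.0074 0.0059]
```

View pics/r3.png

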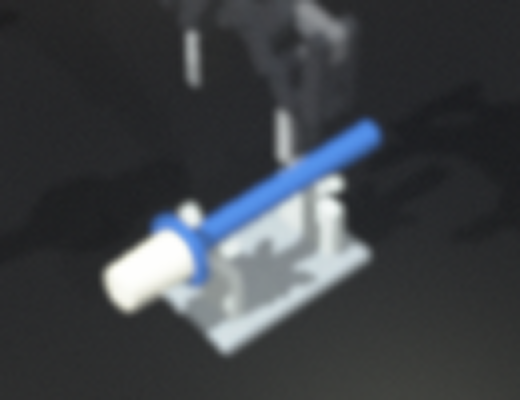

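The stopper lies freely in both Vs. The plug is at (150,270), the collar at (185,245) and the handle end at (370,135), and the axis is at z≈0.061. I'll take it again.

Call:
jog_arm(increments=[[0,0,0.03,0,0,0,0.6],[0,0,0.06,0,0,0,0.6],[0,0,0.079,0,0,0,0.6],[0,0,0.079,0,0,0,0.6],[0,0,0.079,0,0,0,-1]], grip_force=60)

```text
clock: 10.12
position: [0.5699, -0.0194, 0.0669]
ee_rot: [0.535, 0.845, -0.001, -0.001]
ft_force: [-0.4, -0.2, 1.2]
grip_width: 0.675
grasp_force: 0.0
```

Call:
jog_arm(increments=[[0,0,0,0,0,0,-1],[0,0,0,0,0,0,-1],[0,0,0,0,0,0,-1],[0,0,0,0,0,0,-1],[0,0,0,0,0,0,-1]])

```text
clock: 10.53
position: [0.5717, -0.0195, 0.0696]
ee_rot: [0.535, 0.845, 0.0, 0.001]
ft_force: [-2.4, -0.7, 6.0]
grip_width: 0.163
grasp_force: 58.3
```

Call:
jog_arm(increments=[[0,0,0,0,0,0,-1],[0,0,0,0,0,0,-1],[0,0,0,0,0,0,-1]])

```text
clock: 10.78
position: [0.5717, -0.0194, 0.0697]
ee_rot: [0.535, 0.845, 0.0, 0.001]
ft_force: [-2.2, -0.3, 5.1]
grip_width: 0.166
grasp_force: 58.3
```

```bash
python3 - <<'E'
from k import *
o,R=st();print(o['torque'])
inc([.50,.1,.36])
# simulate: lift, pitch to horizontal x down (plug up), roll -pi, over flask
q=o['joint_pos'];p0,R0,_,_=chain(q)
for dd in(-62,-45):
  q=o['joint_pos'];p0,R0,_,_=chain(q)
  for nm,p,RR in [('lift',[.5,.1,.36],R0),('hor',[.40,.30,.38],frame(D(dd),dn)),('r1',[.40,.30,.38],'r'),('r2',[.40,.30,.38],'r'),('over',[.477,.284,.30],None),('seat',[.477,.284,.165],None)]:
    if isinstance(RR,str): RR=R0@Rot.from_rotvec([0,0,-np.pi/2]).as_matrix()
    if RR is None: RR=R0
    rv=Rot.from_matrix(R0.T@RR).as_rotvec();mx=0
    for i in range(1,13):
        q,a,b=ik(p0+(np.array(p)-p0)*i/12,R0@Rot.from_rotvec(rv*i/12).as_matrix(),q,.02);mx=max(mx,a+b)
    p0,R0=np.array(p),RR;print(dd,nm,q.round(2),'%.1f'%mx)
E
```

```text
t10.78 p [ 0.5717 -0.0194  0.0697] R [[-0.427, 0.904, 0.002], [0.904, 0.427, -0.0], [-0.001, 0.001, -1.0]] q [-0.212  0.394  0.199  1.81  -0.094  0.945  0.468] F [-2.2 -0.3  5.1] g 0.166 58.3
[-0.11049026  0.45292431  0.22893705]
inc [ 0.1383 -0.0134 -0.2905] [0. 0. 0.] len 0.322 ang 0.0
-62 lift [-0.4   0.03  0.12  1.6  -0.    1.51  0.16] 0.0
-62 hor [-1.53  0.54  0.35  1.67  0.98  2.06 -0.7 ] 0.0
-62 r1 [-1.53  0.54  0.35  1.67  0.98  2.06  0.87] 0.0
-62 r2 [-1.53  0.54  0.35  1.67  0.98  2.06  2.45] 0.0
-62 over [-1.4   0.7   0.36  1.63  0.98  1.89  2.39] 0.0
-62 seat [-1.36  0.92  0.3   1.6   0.89  1.8   2.21] 0.0
-45 lift [-0.4   0.03  0.12  1.6  -0.    1.51  0.16] 0.0
-45 hor [-1.15  0.36 -0.23  1.89  1.24  2.06 -0.77] 0.0
-45 r1 [-1.15  0.36 -0.23  1.89  1.24  2.06  0.8 ] 0.0
-45 r2 [-1.15  0.36 -0.23  1.89  1.24  2.06  2.37] 0.0
-45 over [-1.06  0.52 -0.17  1.87  1.31  1.92  2.27] 0.0
-45 seat [-1.06  0.77 -0.17  1.84  1.28  1.87  2.04] 0.0
```

Call:
jog_arm(increments=[[0,0,-0.02,0,0,0,-1],[0,0,-0.05,0,0,0,-1],[0,0,-0.09,0,0,0,-1],[0,0,-0.13,0,0,0,-1],[0.02,0,-0.16,0,0,0,-1]])

```text
clock: 11.2
position: [0.5637, -0.005, 0.2323]
ee_rot: [0.538, 0.843, 0.0, 0.002]
ft_force: [0.8, -0.2, -1.4]
grip_width: 0.166
grasp_force: 58.7
```

Call:
jog_arm(increments=[[0.12,-0.013,-0.1,0,0,0,-1],[0.12,-0.013,-0.1,0,0,0,-1],[0.12,-0.013,-0.1,0,0,0,-1],[0.12,-0.013,-0.1,0,0,0,-1],[0.12,-0.013,-0.1,0,0,0,-1]])

```text
clock: 11.62
position: [0.4985, 0.1073, 0.3336]
ee_rot: [0.532, 0.846, 0.004, 0.002]
ft_force: [-0.2, 1.0, -0.0]
grip_width: 0.169
grasp_force: 58.7
```

```bash
python3 - <<'E'
from k import *
o,R=st();print(o['torque'])
inc([.41,.28,.35],frame(D(-55),dn))
E
```

```text
t11.62 p [0.4985 0.1073 0.3336] R [[-0.433, 0.901, 0.007], [0.901, 0.433, 0.004], [0.001, 0.008, -1.0]] q [-0.407  0.037  0.111  1.647 -0.006  1.451  0.152] F [-0.2  1.  -0. ] g 0.169 58.7
[ 0.07974741 -0.00228755 -0.00415192]
inc [ 0.194  -0.0048 -0.0162] [-0.1217 -1.5672 -0.1341] len 0.195 ang 90.4
```

Call:
jog_arm(increments=[[0.194,-0.005,-0.016,-0.041,-0.522,-0.045,-1],[0.194,-0.005,-0.016,-0.041,-0.522,-0.045,-1],[0.194,-0.005,-0.016,-0.041,-0.522,-0.045,-1],[0.194,-0.005,-0.016,-0.041,-0.522,-0.045,-1],[0.194,-0.005,-0.016,-0.041,-0.522,-0.045,-1]])

```text
clock: 12.03
position: [0.408, 0.2806, 0.3438]
ee_rot: [0.494, 0.829, -0.121, 0.232]
ft_force: [-1.4, 1.2, -1.5]
grip_width: 0.168
grasp_force: 58.7
```

Call:
jog_arm(increments=[[0,0,0,-0.041,-0.522,-0.045,-1],[0,0,0,-0.041,-0.522,-0.045,-1],[0,0,0,-0.041,-0.522,-0.045,-1],[0,0,0,-0.041,-0.522,-0.045,-1],[0,0,0,-0.041,-0.522,-0.045,-1]])

```text
clock: 12.45
position: [0.411, 0.2763, 0.3418]
ee_rot: [0.423, 0.754, -0.236, 0.444]
ft_force: [-0.8, 0.1, -1.6]
grip_width: 0.164
grasp_force: 58.7
```

Call:
jog_arm(increments=[[0,0,0,-0.041,-0.522,-0.045,-1],[0,0,0,-0.041,-0.522,-0.045,-1],[0,0,0,-0.041,-0.522,-0.045,-1],[0,0,0,-0.041,-0.522,-0.045,-1],[0,0,0,-0.041,-0.522,-0.045,-1]])

```text
clock: 12.87
position: [0.4122, 0.2744, 0.3426]
ee_rot: [0.324, 0.627, -0.333, 0.625]
ft_force: [-0.2, -0.6, -2.7]
grip_width: 0.163
grasp_force: 58.8
```

Call:
jog_arm(increments=[[0,0,0,0,0,-0.525,-1],[0,0,0,0,0,-0.525,-1],[0,0,0,0,0,-0.525,-1],[0,0,0,0,0,-0.525,-1],[0,0,0,0,0,-0.525,-1]])

```text
clock: 13.28
position: [0.4129, 0.2743, 0.3444]
ee_rot: [0.151, 0.693, -0.483, 0.515]
ft_force: [-1.0, -0.3, -0.4]
grip_width: 0.161
grasp_force: 58.7
```

```bash
python3 - <<'E'
from k import *
o,R=st()
inc([.41,.28,.35],frame(D(-55),up))
E
```

```text
t13.28 p [0.4129 0.2743 0.3444] R [[-0.425, 0.706, 0.567], [-0.287, 0.489, -0.824], [-0.858, -0.513, -0.005]] q [-1.228  0.474 -0.014  1.786  1.131  2.048 -0.263] F [-1.  -0.3 -0.4] g 0.161 58.7
inc [-0.0052 -0.0021 -0.0064] [ 0.0093 -0.009  -2.6031] len 0.009 ang 149.1
```

Rolling works through j7 alone, so I'll do the rest of it.

Call:
jog_arm(increments=[[0,0,0,0,0,-0.52,-1],[0,0,0,0,0,-0.52,-1],[0,0,0,0,0,-0.52,-1],[0,0,0,0,0,-0.52,-1],[0,0,0,0,0,-0.52,-1]])

```text
clock: 13.7
position: [0.4127, 0.2744, 0.3444]
ee_rot: [-0.031, 0.708, -0.598, 0.374]
ft_force: [0.4, -0.6, -1.1]
grip_width: 0.163
grasp_force: 58.8
```

Call:
jog_arm(increments=[[0,0,0,0,0,-0.52,-1],[0,0,0,0,0,-0.52,-1],[0,0,0,0,0,-0.52,-1],[0,0,0,0,0,-0.52,-1],[0,0,0,0,0,-0.52,-1]])

```text
clock: 14.12
position: [0.4126, 0.2747, 0.3443]
ee_rot: [-0.211, 0.676, -0.674, 0.209]
ft_force: [-0.1, -0.2, -1.2]
grip_width: 0.169
grasp_force: 58.8
```

Call:
jog_arm(increments=[[0,0,0,0,0,-0.52,-1],[0,0,0,0,0,-0.52,-1],[0,0,0,0,0,-0.52,-1],[0,0,0,0,0,-0.52,-1],[0,0,0,0,0,-0.52,-1]])

```text
clock: 14.53
position: [0.4125, 0.2748, 0.3443]
ee_rot: [0.378, -0.599, 0.706, -0.029]
ft_force: [-0.8, -0.0, -1.0]
grip_width: 0.166
grasp_force: 58.8
```

Call:
jog_arm(increments=[[0,0,0,0,0,-0.52,-1],[0,0,0,0,0,-0.52,-1],[0,0,0,0,0,-0.52,-1],[0,0,0,0,0,-0.52,-1],[0,0,0,0,0,-0.52,-1]])

```text
clock: 14.95
position: [0.4124, 0.2749, 0.3443]
ee_rot: [0.519, -0.482, 0.69, 0.153]
ft_force: [0.2, 0.8, -2.0]
grip_width: 0.161
grasp_force: 58.8
```

Call:
jog_arm(increments=[[0,0,0,0,0,-0.52,-1],[0,0,0,0,0,-0.52,-1],[0,0,0,0,0,-0.52,-1],[0,0,0,0,0,-0.52,-1],[0,0,0,0,0,-0.52,-1]])

```text
clock: 15.37
position: [0.4123, 0.275, 0.3442]
ee_rot: [0.625, -0.332, 0.627, 0.325]
ft_force: [0.4, -0.2, -0.8]
grip_width: 0.161
grasp_force: 58.8
```

```bash
python3 - <<'E'
from k import *
o,R=st()
d=D(-55)
inc(np.array([.477,.2837,.275])-.006*d,frame(d,up))
E
```

```text
t15.37 p [0.4123 0.275  0.3442] R [[-0.008, -0.823, 0.569], [-0.008, -0.569, -0.823], [1.0, -0.011, -0.002]] q [-1.223  0.475 -0.022  1.787  1.134  2.052  2.327] F [ 0.4 -0.2 -0.8] g 0.161 58.8
inc [-0.0698 -0.0573  0.0237] [ 0.0061  0.0019 -0.0114] len 0.093 ang 0.7
```

Call:
jog_arm(increments=[[-0.07,-0.057,0.024,0.006,0.002,-0.011,-1],[-0.07,-0.057,0.024,0.006,0.002,-0.011,-1],[-0.07,-0.057,0.024,0.006,0.002,-0.011,-1],[-0.07,-0.057,0.024,0.006,0.002,-0.011,-1],[-0.07,-0.057,0.024,0.006,0.002,-0.011,-1]])

```text
clock: 15.78
position: [0.473, 0.2881, 0.2748]
ee_rot: [0.626, -0.327, 0.628, 0.326]
ft_force: [-0.6, 0.6, -0.4]
grip_width: 0.161
grasp_force: 59.0
```

Call:
jog_arm(increments=[[0,0,0,0,0,0,-1],[0,0,0,0,0,0,-1]])

```text
clock: 15.95
position: [0.4726, 0.2888, 0.2759]
ee_rot: [0.627, -0.327, 0.628, 0.325]
ft_force: [-0.3, 0.0, -1.1]
grip_width: 0.164
grasp_force: 59.0
```

```bash
cat > m.py <<'E'
from k import *
def meas(save):
    o,R=st();d=D(-55)
    inc(np.array([.477,.2837,.275])-.006*d,frame(d,up))
    ims=[]
    for n in('scene','top'):
        c=snap(n);W=pts(c);hsv=cv2.cvtColor(c['color'],cv2.COLOR_RGB2HSV)
        im=c['color'][:,:,::-1];x=c['K']@(c['R']@np.array([.477,.284,.20])+c['t']);u,v=(x[:2]/x[2]).astype(int)
        ims.append(cv2.resize(im[max(0,v-60):v+60,u-50:u+50][:120],(400,480),interpolation=cv2.INTER_CUBIC))
        near=np.hypot(W[...,0]-.477,W[...,1]-.284)<.06
        bl=(hsv[...,0]>100)&(hsv[...,0]<125)&(hsv[...,1]>120)&near
        wh=(hsv[...,1]<60)&(hsv[...,2]>150)&near&(W[...,2]>.125)
        orr=(hsv[...,0]<18)&(hsv[...,1]>150)&near&(W[...,2]>.11)
        for nm,m in(('blue',bl),('white',wh),('orange',orr)):
            X=W[m]
            if len(X)>10:print(n,nm,len(X),'ctr',((X.min(0)+X.max(0))/2).round(4),X.min(0).round(4),X.max(0).round(4))
        # axis centre of handle/collar by z slices
        for z in np.arange(.13,.36,.02):
            s=W[(bl|wh)&(abs(W[...,2]-z)<.01)]
            if len(s)>8:
                vd=(s.mean(0)-(-c['R'].T@c['t']))[:2];vd/=np.linalg.norm(vd);lat=np.array([-vd[1],vd[0]]);t=s[:,:2]@lat
                print(n,'z%.2f'%z,len(s),'lat mid %.4f w %.4f'%((t.min()+t.max())/2,np.ptp(t)),'flask lat %.4f'%(np.array([.477,.2837])@lat))
    cv2.imwrite(save,np.hstack(ims))
E
python3 -c "
from m import *
meas('pics/f1.png')"
```

```text
t15.95 p [0.4726 0.2888 0.2759] R [[-0.001, -0.818, 0.575], [-0.002, -0.575, -0.818], [1.0, -0.002, -0.001]] q [-1.166  0.641  0.01   1.703  1.165  1.947  2.29 ] F [-0.3  0.  -1.1] g 0.164 59.0
inc [-0.0009 -0.0007  0.0007] [-0.0013  0.0006 -0.0018] len 0.001 ang 0.1
scene blue 541 ctr [0.471  0.2838 0.293 ] [0.4411 0.2553 0.2191] [0.5009 0.3122 0.3668]
scene white 245 ctr [0.474  0.2827 0.2335] [0.4461 0.2567 0.1785] [0.5019 0.3088 0.2885]
scene orange 83 ctr [0.4775 0.2797 0.1155] [0.4519 0.2537 0.1104] [0.5032 0.3057 0.1207]
scene z0.19 78 lat mid -0.4819 w 0.0259 flask lat -0.4863
scene z0.21 63 lat mid -0.4839 w 0.0374 flask lat -0.4865
scene z0.23 174 lat mid -0.4822 w 0.0428 flask lat -0.4865
scene z0.25 53 lat mid -0.4824 w 0.0150 flask lat -0.4864
scene z0.27 63 lat mid -0.4781 w 0.0291 flask lat -0.4858
scene z0.29 118 lat mid -0.4832 w 0.0391 flask lat -0.4867
scene z0.31 59 lat mid -0.4840 w 0.0156 flask lat -0.4869
scene z0.33 66 lat mid -0.4845 w 0.0154 flask lat -0.4870
scene z0.35 71 lat mid -0.4846 w 0.0160 flask lat -0.4870
top blue 460 ctr [0.4752 0.2935 0.2951] [0.4541 0.2612 0.2217] [0.4964 0.3258 0.3684]
top white 125 ctr [0.4744 0.2832 0.2472] [0.4534 0.2618 0.1813] [0.4954 0.3046 0.3132]
top orange 212 ctr [0.4731 0.2839 0.1183] [0.4477 0.2593 0.1135] [0.4985 0.3085 0.1231]
top z0.19 11 lat mid -0.3171 w 0.0115 flask lat -0.3167
top z0.23 220 lat mid -0.3143 w 0.0426 flask lat -0.3149
top z0.27 18 lat mid -0.3120 w 0.0380 flask lat -0.3114
top z0.29 134 lat mid -0.3167 w 0.0445 flask lat -0.3203
top z0.31 38 lat mid -0.3187 w 0.0154 flask lat -0.3186
top z0.33 38 lat mid -0.3168 w 0.0136 flask lat -0.3160
top z0.35 41 lat mid -0.3168 w 0.0147 flask lat -0.3163
```

View pics/f1.png

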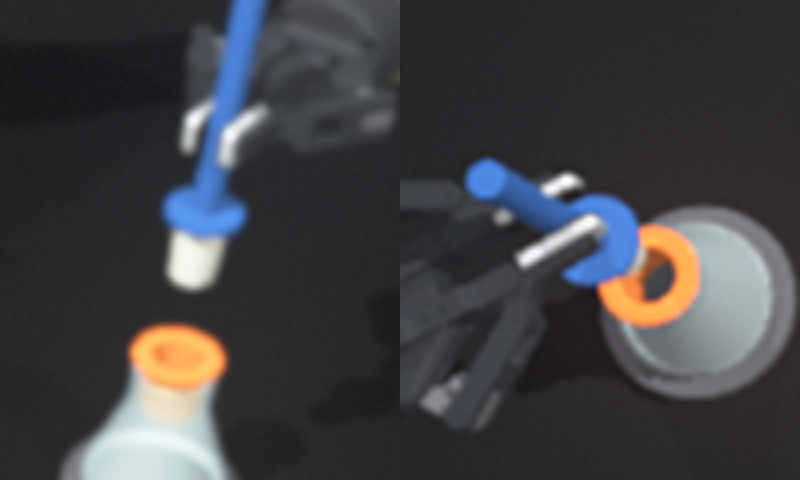

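The left panel (scene) shows the plug at (193,260) above the sleeve mouth at (178,352). The right panel (top) shows the collar at (605,240) and the sleeve at (650,275). I'll fit the stopper's axis relative to the lip in both images by reprojection.

```bash
cat > fit.py <<'E'
from k import *
# fit stopper axis (x,y at z=.2, slopes) and lip centre in image space by both cameras, relative
def run(zc):
    o,R=st()
    for n in('scene','top'):
        c=dict(np.load(f'pics/{n}.npz'));W=pts(c);hsv=cv2.cvtColor(c['color'],cv2.COLOR_RGB2HSV);cam=-c['R'].T@c['t']
        near=np.hypot(W[...,0]-.477,W[...,1]-.284)<.07
        bl=(hsv[...,0]>100)&(hsv[...,0]<125)&(hsv[...,1]>120)&near
        Hn=W[bl&(W[...,2]>zc+.085)&(W[...,2]<zc+.14)]
        Hl=W[bl&(W[...,2]>zc+.012)&(W[...,2]<zc+.045)]
        C=W[bl&(abs(W[...,2]-zc)<.008)]
        out=[]
        for nm,X,r in(('handle hi',Hn,.008),('handle lo',Hl,.008),('collar',C,.022)):
            if len(X)<8: print(n,nm,len(X));continue
            f=lambda s:np.linalg.norm(X[:,:2]-s,axis=1)
            if nm!='collar':
                s=least_squares(lambda s:f(s)-r,X[:,:2].mean(0)-.006*(cam-X.mean(0))[:2]/np.linalg.norm((cam-X.mean(0))[:2]),loss='soft_l1',f_scale=.001).x
            else: s=np.array(cv2.minEnclosingCircle(X[:,:2].astype('float32'))[0])
            print(n,nm,len(X),s.round(4),'z%.3f'%X[:,2].mean(),X[:,2].min().round(4),X[:,2].max().round(4))
        O=W[(hsv[...,0]<18)&(hsv[...,1]>150)&near&(W[...,2]>.113)]
        print(n,'lip',np.array(cv2.minEnclosingCircle(O[:,:2].astype('float32'))[0]).round(4),((O.min(0)+O.max(0))/2).round(4),np.percentile(O[:,2],[50,90]).round(4))
E
python3 -c "
from fit import *
run(.2225)"
```

```text
t16.05 p [0.4728 0.2886 0.2757] R [[-0.0, -0.818, 0.575], [-0.001, -0.575, -0.818], [1.0, -0.001, -0.0]] q [-1.166  0.641  0.01   1.703  1.165  1.947  2.291] F [ 0.6 -0.1 -1.3] g 0.159 59.0
scene handle hi 184 [0.4798 0.2789] z0.336 0.3076 0.3621
scene handle lo 80 [0.4789 0.2778] z0.249 0.2351 0.2664
scene collar 148 [0.4804 0.2769] z0.225 0.2191 0.23
scene lip [0.4767 0.28  ] [0.4775 0.2797 0.1169] [0.1174 0.1192]
top handle hi 110 [0.477  0.2833] z0.336 0.308 0.3623
top handle lo 2
top collar 216 [0.4757 0.2816] z0.226 0.2217 0.2304
top lip [0.4727 0.2846] [0.4731 0.2839 0.1183] [0.1192 0.1214]
```

Both cameras agree that the stopper axis must shift by (-3, +3) mm, with about 0.9° of tilt to take out. I'll correct that while lowering.

Call:
jog_arm(increments=[[0,0.001,-0.0035,0,-0.013,0.009,-1],[-0.02,0.001,-0.0035,0,-0.013,0.009,-1],[-0.045,0.001,-0.0035,0,-0.013,0.009,-1],[-0.045,0.001,-0.0035,0,-0.013,0.009,-1],[-0.045,0.001,-0.0035,0,-0.013,0.009,-1]])

```text
clock: 16.47
position: [0.47, 0.2906, 0.2297]
ee_rot: [0.63, -0.33, 0.625, 0.323]
ft_force: [0.5, -0.2, -0.9]
grip_width: 0.162
grasp_force: 58.9
```

```bash
python3 -c "
from fit import *
snap('scene');snap('top');run(.1775)"
```

```text
t16.57 p [0.4704 0.2908 0.231 ] R [[0.0, -0.819, 0.574], [-0.015, -0.574, -0.819], [1.0, -0.009, -0.013]] q [-1.163e+00  7.090e-01  1.000e-03  1.699e+00  1.134e+00  1.919e+00
  2.214e+00] F [-0.3  0.5 -0.7] g 0.161 58.9
scene handle hi 169 [0.4773 0.2799] z0.290 0.2625 0.3174
scene handle lo 70 [0.4761 0.2802] z0.204 0.1897 0.2222
scene collar 147 [0.4763 0.2793] z0.179 0.1719 0.1853
scene lip [0.4779 0.2778] [0.4778 0.2799 0.1179] [0.1179 0.1198]
top handle hi 88 [0.4748 0.2846] z0.291 0.2631 0.3173
top handle lo 5
top collar 184 [0.4729 0.2838] z0.181 0.1767 0.1845
top lip [0.473  0.2848] [0.473  0.28   0.1188] [0.1191 0.1213]
```

Call:
jog_arm(increments=[[-0.01,0,-0.0003,0,0,0,-1],[-0.018,0,-0.0002,0,0,0,-1],[-0.026,0,-0.0001,0,0,0,-1],[-0.033,0,0,0,0,0,-1],[-0.04,0,0,0,0,0,-1]])

```text
clock: 16.98
position: [0.4703, 0.2909, 0.1888]
ee_rot: [0.63, -0.33, 0.624, 0.322]
ft_force: [0.5, -0.1, -1.3]
grip_width: 0.165
grasp_force: 58.9
```

Call:
jog_arm(increments=[[0,0,0,0,0,0,-1],[0,0,0,0,0,0,-1]])

```text
clock: 17.15
position: [0.4703, 0.2909, 0.1893]
ee_rot: [0.63, -0.33, 0.625, 0.323]
ft_force: [-0.1, -0.3, -1.0]
grip_width: 0.164
grasp_force: 58.9
```

```bash
python3 -c "
from fit import *
snap('scene');snap('top');run(.1375)"
```

```text
t17.25 p [0.4704 0.2911 0.1899] R [[0.001, -0.819, 0.574], [-0.014, -0.574, -0.819], [1.0, -0.007, -0.012]] q [-1.16   0.78  -0.004  1.69   1.116  1.895  2.156] F [-0.1  0.2 -1.5] g 0.16 58.9
scene handle hi 155 [0.4777 0.2801] z0.251 0.2226 0.2775
scene handle lo 62 [0.4762 0.2807] z0.164 0.1499 0.1816
scene collar 124 [0.4766 0.2805] z0.139 0.1352 0.1451
scene lip [0.4788 0.2786] [0.4809 0.28   0.118 ] [0.1182 0.1197]
top handle hi 80 [0.4751 0.2848] z0.253 0.2226 0.2773
top handle lo 5
top collar 147 [0.472  0.2846] z0.140 0.1368 0.1439
top lip [0.4727 0.2837] [0.4727 0.2752 0.1196] [0.1191 0.1212]
```

The plug is in the bore with no side force. I'll go down slowly and press.

Call:
jog_arm(increments=[[-0.005,0,0,0,0,0,-1],[-0.01,0,0,0,0,0,-1],[-0.013,0,0,0,0,0,-1],[-0.015,0,0,0,0,0,-1],[-0.017,0,0,0,0,0,-1]])

```text
clock: 17.67
position: [0.4703, 0.2912, 0.1734]
ee_rot: [0.629, -0.331, 0.625, 0.322]
ft_force: [-2.5, -0.1, 6.5]
grip_width: 0.17
grasp_force: 59.0
```

Call:
jog_arm(increments=[[-0.001,0,0,0,0,0,-1],[-0.002,0,0,0,0,0,-1],[-0.003,0,0,0,0,0,-1],[-0.003,0,0,0,0,0,-1]])

```text
clock: 18.0
position: [0.4703, 0.2912, 0.1705]
ee_rot: [0.629, -0.331, 0.625, 0.322]
ft_force: [-1.7, -0.6, 4.9]
grip_width: 0.167
grasp_force: 59.0
```

```bash
python3 -c "
from fit import *
snap('scene');snap('top');run(.118)"
```

```text
t18.10 p [0.4703 0.2913 0.1704] R [[-0.0, -0.819, 0.573], [-0.013, -0.573, -0.819], [1.0, -0.008, -0.011]] q [-1.158  0.815 -0.006  1.683  1.109  1.885  2.128] F [-2.1 -0.2  5. ] g 0.164 59.0
scene handle hi 146 [0.4772 0.2805] z0.231 0.2033 0.2577
scene handle lo 59 [0.476  0.2805] z0.145 0.1307 0.1626
scene collar 104 [0.4763 0.2819] z0.120 0.1164 0.1251
scene lip [0.4804 0.2782] [0.4804 0.2784 0.114 ] [0.1139 0.1149]
top handle hi 77 [0.4746 0.2853] z0.233 0.2044 0.2578
top handle lo 2
top collar 137 [0.4727 0.2839] z0.121 0.1151 0.1252
top lip [0.4734 0.2835] [0.4736 0.2757 0.1165] [0.1145 0.1166]
```

Call:
jog_arm(increments=[[-0.001,0,0,0,0,0,-1],[-0.002,0,0,0,0,0,-1],[-0.003,0,0,0,0,0,-1],[-0.003,0,0,0,0,0,-1]])

```text
clock: 18.43
position: [0.4703, 0.2912, 0.1677]
ee_rot: [0.629, -0.331, 0.625, 0.322]
ft_force: [-3.5, 0.3, 7.0]
grip_width: 0.166
grasp_force: 59.1
```

Call:
jog_arm(increments=[[-0.0005,0,0,0,0,0,-1],[-0.001,0,0,0,0,0,-1],[-0.001,0,0,0,0,0,-1]])

```text
clock: 18.68
position: [0.4703, 0.2913, 0.1676]
ee_rot: [0.628, -0.331, 0.626, 0.323]
ft_force: [-3.8, 0.3, 12.2]
grip_width: 0.166
grasp_force: 59.2
```

Call:
jog_arm(increments=[[-0.0005,0,0,0,0,0,-1],[-0.001,0,0,0,0,0,-1],[-0.001,0,0,0,0,0,-1]])

```text
clock: 18.93
position: [0.4704, 0.2912, 0.1675]
ee_rot: [0.628, -0.331, 0.626, 0.323]
ft_force: [-4.0, 0.5, 17.1]
grip_width: 0.161
grasp_force: 59.3
```

Call:
jog_arm(increments=[[-0.0005,0,0,0,0,0,-1],[-0.001,0,0,0,0,0,-1],[-0.001,0,0,0,0,0,-1]])

```text
clock: 19.18
position: [0.4705, 0.2912, 0.1674]
ee_rot: [0.627, -0.332, 0.627, 0.323]
ft_force: [-5.7, 0.6, 21.4]
grip_width: 0.163
grasp_force: 59.4
```

```bash
python3 -c "
from fit import *
c=snap('scene');snap('top');run(.115)
x=c['K']@(c['R']@np.array([.477,.284,.11])+c['t']);u,v=(x[:2]/x[2]).astype(int)
cv2.imwrite('pics/f2.png',cv2.resize(c['color'][v-40:v+40,u-40:u+40,::-1],None,fx=7,fy=7,interpolation=cv2.INTER_CUBIC))"
```

```text
t19.28 p [0.4705 0.2912 0.1674] R [[-0.006, -0.82, 0.572], [-0.011, -0.572, -0.82], [1.0, -0.011, -0.006]] q [-1.158  0.824 -0.005  1.679  1.109  1.886  2.12 ] F [-5.  -0.3 22.3] g 0.163 59.4
scene handle hi 148 [0.4771 0.2803] z0.228 0.2004 0.255
scene handle lo 57 [0.4769 0.2808] z0.141 0.1276 0.1584
scene collar 104 [0.4759 0.2798] z0.117 0.1142 0.1225Traceback (most recent call last):
  File "<string>", line 3, in <module>
    c=snap('scene');snap('top');run(.115)
                                ~~~^^^^^^
  File "fit.py", line 21, in run
    print(n,'lip',np.array(cv2.minEnclosingCircle(O[:,:2].astype('float32'))[0]).round(4),((O.min(0)+O.max(0))/2).round(4),np.percentile(O[:,2],[50,90]).round(4))
                                                                                            ~~~~~^^^
    return umr_minimum(a, axis, None, out, keepdims, initial, where)
ValueError: zero-size array to reduction operation minimum which has no identity
```

The hard stop is reached at 22 N. The handle end is at about 0.258, which is the expected 112+146 mm, and the lip is no longer above 0.113. I'll relieve the force, open and retreat.

Call:
jog_arm(increments=[[0.002,0,0,0,0,0,-1],[0.0035,0,0,0,0,0,-1],[0.0035,0,0,0,0,0,-1]])

```text
clock: 19.53
position: [0.4703, 0.2913, 0.1678]
ee_rot: [0.63, -0.331, 0.625, 0.322]
ft_force: [-1.7, -0.2, 4.6]
grip_width: 0.167
grasp_force: 59.0
```

Call:
jog_arm(increments=[[0,0,0,0,0,0,0.5],[0,0,0,0,0,0,0.8],[0,0,0,0,0,0,1],[0,0,0,0,0,0,1],[0,0,0,0,0,0,1]])

```text
clock: 19.95
position: [0.4703, 0.2913, 0.1669]
ee_rot: [0.63, -0.33, 0.624, 0.322]
ft_force: [1.1, 0.6, -0.5]
grip_width: 0.859
grasp_force: 0.0
```

Call:
jog_arm(increments=[[0,0,0,0,0,0,1],[0,0,-0.03,0,0,0,1],[0,0,-0.06,0,0,0,1],[0,0,-0.1,0,0,0,1],[0,0,-0.13,0,0,0,1]])

```text
clock: 20.37
position: [0.3942, 0.3995, 0.1687]
ee_rot: [0.631, -0.331, 0.624, 0.322]
ft_force: [1.0, 0.8, -0.7]
grip_width: 0.999
grasp_force: 0.0
```

Call:
jog_arm(increments=[[0,0,0,0,0,0,1],[0,0,0,0,0,0,1]])

```text
clock: 20.53
position: [0.3944, 0.3995, 0.1682]
ee_rot: [0.631, -0.33, 0.625, 0.321]
ft_force: [-0.0, -0.3, 0.3]
grip_width: 0.999
grasp_force: 0.0
```

```bash
python3 -c "
from k import *
st();ims=[]
for n in('scene','top'):
    c=snap(n);W=pts(c);hsv=cv2.cvtColor(c['color'],cv2.COLOR_RGB2HSV)
    near=np.hypot(W[...,0]-.477,W[...,1]-.284)<.06
    bl=(hsv[...,0]>100)&(hsv[...,0]<125)&(hsv[...,1]>120)&near
    B=W[bl];C=B[B[:,2]<.125];print(n,'handle top',np.percentile(B[:,2],[98,100]),B[B[:,2]>.23].mean(0),'collar',C.mean(0),C[:,2].max())
    x=c['K']@(c['R']@np.array([.477,.284,.15])+c['t']);u,v=(x[:2]/x[2]).astype(int)
    ims.append(cv2.resize(c['color'][v-50:v+50,u-40:u+40,::-1],(400,500),interpolation=cv2.INTER_CUBIC))
cv2.imwrite('pics/f3.png',np.hstack(ims))"
```

```text
t20.53 p [0.3944 0.3995 0.1682] R [[0.002, -0.817, 0.576], [-0.015, -0.576, -0.817], [1.0, -0.007, -0.013]] q [-1.321  0.918 -0.009  1.472  1.003  2.026  2.173] F [-0.  -0.3  0.3] g 0.999 0.0
scene handle top [0.25690512 0.25831693] [0.47996728 0.27800582 0.24587141] collar [0.47954648 0.2797934  0.11788999] 0.12482508669878535
top handle top [0.25919274 0.26073579] [0.47211469 0.28290754 0.25173078] collar [0.4704634  0.28139752 0.1179607 ] 0.12474906158475184
```

View pics/f3.png

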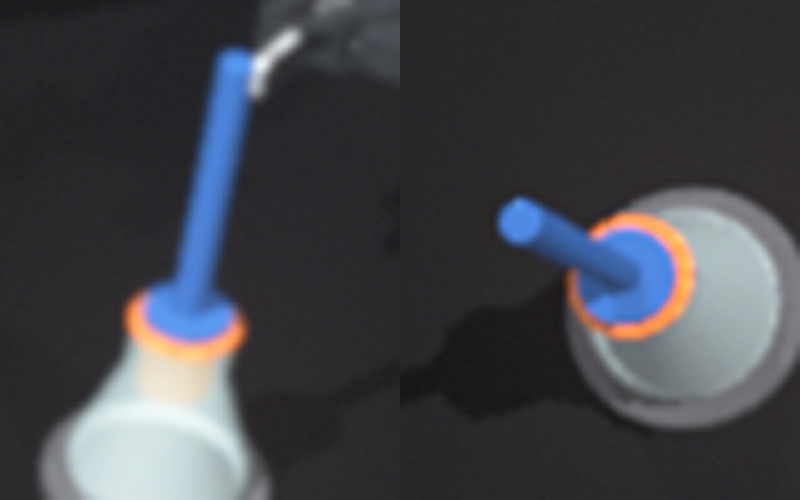

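The stopper stands upright and free. The collar is flush on the orange lip, at (185,320) and (635,275), the lip is down on the glass, and the handle top is at z≈0.258 as expected. The gripper is clear, so I'll hand in.

```bash
python3 -c "
from h import *
print(workorder.hand_in())"
```

```text
the job is handed in; nothing more can be done
None
```

I handed the job in at about 20.5 s of the 64 s: the stopper was laid on both V-posts, let go, taken again and set plug down in the sleeve, pressed home at about 22 N (limit 40 N), and it stands upright there with the gripper clear; I had no reason to touch the jar, crucible or dish, but did not re-check them by camera at the end.

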